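Press a bush home in a clock plate on the arbor press

ROBOT

A 7-joint arm with a two-finger parallel gripper is mounted at the origin on the work surface. World frame = base frame: x ahead of the robot, y to its left, z up, the work surface at z = 0. Lengths are in m, angles in rad, forces in N, time in s.
With the tool pointing down it reaches from about 0.425 to 0.875 m from the base axis. Payload 4.7 kg.
Tool frame: the origin (TCP) lies at the very end of the fingers, on their centre line; the grasp point (between the pads) lies 19 mm behind it; x points along the fingers, z is the direction in which the jaws open and shut, and the axes are right-handed (so a half turn about x gives the same grasp; the last joint's range is limited). The gripper opens to 85 mm and grips with 20 to 120 N. Pads are 22 mm wide; open, the fingers measure 114 mm over their backs; the gripper's body (76 mm by 85 mm) begins 54 mm behind the grasp point. The pads swing forward as they close: fully open they stand 13 mm farther back than shut.
Start: joints at [-1.26, 0.321, -0.07, 1.45, 0.023, 1.371, -0.057], TCP at [0.19, 0.622, 0.231] pointing down, gripper open.
Joint ranges: [-2.86, 2.86], [-0.3, 2.09], [-1.38, 1.24], [0.06, 2.45], [-1.56, 4.7], [0.09, 2.05], [-2.69, 2.69]. Speed limits (rad/s): [2.57, 2.57, 3.14, 3.14, 3.14, 3.14, 3.14].

INTERFACE

Orientations are given as a rotation vector (axis times angle).
In Python, from bench import manip gives the robot as it stands. The module is installed in compiled form; this text tells all that it offers.
- The arm moves only by the tool apply_moves, never from a script. Its argument "moves" is a list that holds one entry, the list of rows, each a list of 5 numbers: the shift along the tool's x, y, z in units of 0.025 m (1.0 is 0.025 m), then the turn about the tool's x in units of 4 degrees (1.0 is 4 degrees), then the gripper command: -1 is shut, 1 is fully open, values between are in proportion. A call has 1 to 12 rows; each row shifts and turns the commanded pose from where the row before left it, along the tool's axes as they then stand; what a row does not reach is not made up. A row lasts 1/10 s, in which the tool goes at most 50 mm and 8.59 degrees, less where a joint would pass 70% of its speed; a pose out of reach is approached as far as the arm can. A call with a number of a shift or a turn outside -1 to 1 is refused whole. A call with a gripper value outside its range is refused whole. The fingers move at their own pace and stop on an object; the grip force is fixed at half the most. Time passes only in rows, so rows that do not move let the fingers close. It gives the time, the measured TCP pose, the force and the opening at its end, in the units of the state.
- manip.state(): the state, without advancing time (a new reading comes with each control period).
- manip.read_camera(name): name is "scene" or "top"; returns the picture (480x640x3 uint8, red, green, blue); there is no depth.
- manip.camera_params(name): a dict with "mtx" (3x3 intrinsics, pixels), "camera_from_world" (4x4, takes a point from world to camera coordinates). Camera axes: x right, y down, z forward; pixel columns grow to the right and rows downward; lengths in m; the calibration is good to about 2 mm. A picture is of the moment at which its call begins. camera_params takes no time and is no camera call.
- manip.sign_off(): hands the job in, once; it reports no verdict.
The state is a dict: "time_s": time; "joint_pos": joint angles; "qvel": joint speeds; "joint_torque": joint torques, N m; "tcp_pos": TCP position; "tool_rot": TCP orientation; "wrist_force": force on the tool from outside, world axes, zero at the start; "ft_torque": the same for the moment, N m; "grip_width": finger opening in m.
Only numpy, scipy, OpenCV 4.12 (cv2) and the standard library are available. Lean on these libraries where they do the work, as an engineer would, in place of code of your own. Each camera call takes 0.05 s, during which the arm holds its last target.

TASK

With the red safety catch still on, slide the pale wooden clock plate on the press's plywood table square and flush into the corner of the two fences, so that its brass bush comes under the ram. Then flip the red catch back, and pull the lever down until the bush is fully home in the plate. Finish while holding the lever down with firm pressure, so that the ram keeps squeezing the bush while its glue grips; do not let go, and leave the other things on the bench where they are.

Things in the scene. Friction and masses are not known exactly. Their poses are not given: they have to be found in the camera images.
- corner (a point): Inner bottom corner where the press's two dark wooden fences meet, on the top face of its plywood table, 40 mm above the bench. Axes are those of the press: x points at the side fence, y at the back fence and column, z up. The table runs from here 250 mm towards -x and 230 mm towards -y. Fences stand 12 mm above the table.
- press: Small dark-green bench arbor press, fixed, turned by a different angle each time. Origin on the bench under the ram's axis; same axes as corner. The corner is at x = 50, y = 45 mm. The head is a block from x = -30 to 30, y = -35 to 135 mm, 145 to 262 mm above the bench; the ram's top rises to 285 mm. The column under the head begins at y = 65 mm.
- plate: Pale wooden movement plate lying loose on the plywood table, 160 mm along its x, 150 along its y, 18 thick, 0.3 kg; origin at the centre of its underside. Its +x edge goes against the side fence, +y edge against the back fence: its origin is then at x = -80, y = -75 mm from the corner. Bush at x = 30, y = 30 mm. It starts 15 to 40 mm short of each fence and up to 0.2 rad askew.
- bush (a joint): How far the brass bush is pressed into the plate (m): 0 when its flange (27 mm across, 3 mm thick) stands 9 mm proud of the plate, 0.009 fully home with the flange down on the wood. It is a tight fit (about 15 N) and stays where it is left.
- ram: Square steel ram of the press with a round nose 26 mm across that pushes on the bush; origin at the centre of the nose's underside, 38 mm above the plywood table with the lever up. It goes down 18 mm for each radian of the lever.
- catch (a joint): Angle of the red safety catch (rad): 0 is on, its nose in the ratchet wheel of the lever so that the lever gives a little but cannot come down; 1.3 is flipped fully back (0.8 is well clear). It turns about a level axis along the press's x, and stays where it is left; about 2 N at the tab moves it.
- catch_tab (a point): Centre of the catch's red thumb tab, 26 mm wide along the press's x, 26 high, 8 thick, 51 mm above the catch's pivot, leaning 0.35 rad towards the press's -y when on. Push it towards +y (to the column) to flip the catch back: it swings over its top and down on the other side. Only the ram's top, 40 mm to its -x side, stands as high.
- lever (a joint): Angle of the press lever (rad): 0 is up, 0.47 above level; it grows as the knob is pulled down, to 1.2 at most. The ram meets the bush at about 0.45 to 0.55, and the bush is home at about 0.95. A spring lifts the lever when it is let go: the knob needs about 4 N to come down, 5 N while the bush goes in, and some 10 N for firm pressure once it is home.
- lever_knob (a point): Centre of the black ball, 34 mm across, at the lever's end, 210 mm from its pivot, about 300 mm above the bench when up and 110 mm when the bush is home. The lever is a 14 mm round steel bar that runs from the pivot towards the press's -y, in a vertical plane beside the head; the ball can be pinched across the press's x from above, or pushed down.
- lever_pivot (a point): Point on the lever's axis of turn, in the plane of the bar; the axis is level, along the press's x.
- glue: Bystander, to be left alone: yellow glue jar, 68 mm across, 95 mm tall; origin at the centre of its underside.
- alarm_clock: Bystander, to be left alone: round teal alarm clock with white dials, 90 mm across, 98 mm tall; origin at the centre of its underside.
- carton: Bystander, to be left alone: small open cardboard carton, 100 x 85 x 60 mm; origin at the centre of its underside.
- carriage_clock: Bystander, to be left alone: brass and glass carriage clock, 75 x 65 x 131 mm; origin at the centre of its underside.
- wheel_tray: Bystander, to be left alone: shallow metal tray of brass clock wheels, 130 x 90 x 22 mm; origin at the centre of its underside.
- old_plate: Bystander, to be left alone: old dark wooden plate lying flat, 110 x 90 x 14 mm (not the workpiece); origin at the centre of its underside.
- screwdriver: Bystander, to be left alone: orange screwdriver lying on the bench; origin at the centre of its underside.
- hammer: Bystander, to be left alone: hammer lying on the bench; origin at the centre of its underside.
Mind the look-alikes: they are no part of the job. What is shaped like the plate but purple or turquoise is not meant.

How it is judged:
By the outcome, as a careful person would: the job done as asked, in the order asked, and still so for the second after the job is handed in, while the arm keeps its last pose, push and grip.
It also fails if it takes over 72 s, if anything falls off the work surface, if the arm or the gripper's body presses on something with over 40 N, if the wrist force passes 120 N, or if a joint passes its speed limit or range.

## Working session

There is one attempt and no reset: what is moved stays moved. The work goes in short steps, Python scripts to look and compute and a tool call to move; the robot and the scene stay as the last step left them, time stands still between calls to the robot, and variables do not carry over. Pictures are saved under pics/ and viewed, and the job is handed in when it is done.

Besides the shell and the picture viewer there is one more tool, called as name([rows], argument=value, ...), one row to a line, values as JSON. apply_moves: Moves the arm, as the interface text tells. Its arguments: {"type":"object","properties":{"moves":{"type":"array","items":{"type":"array","items":{"type":"array","items":{"type":"number","minimum":-1,"maximum":1}}}}},"required":["moves"]}

```bash
mkdir -p pics; python3 - <<'E'
from bench import manip
import cv2,numpy as np
for n in ("scene","top"):
    im=manip.read_camera(n); cv2.imwrite(f"pics/{n}0.png",im[:,:,::-1])
    p=manip.camera_params(n); print(n,p["mtx"].round(1).tolist(),np.round(p["camera_from_world"],3).tolist())
print(manip.state())
E
```

```text
scene [[589.7, 0.0, 312.2], [0.0, 589.7, 226.9], [0.0, 0.0, 1.0]] [[-0.697, 0.717, -0.009, 0.347], [0.625, 0.602, -0.497, -0.228], [-0.351, -0.353, -0.867, 1.871], [0.0, 0.0, 0.0, 1.0]]
top [[590.1, 0.0, 316.8], [0.0, 590.1, 243.1], [0.0, 0.0, 1.0]] [[0.084, -0.996, 0.007, -0.037], [-0.97, -0.083, -0.228, 0.547], [0.228, 0.012, -0.974, 1.509], [0.0, 0.0, 0.0, 1.0]]
{'time_s': 0.1, 'joint_pos': array([-1.25989443,  0.32176024, -0.07006705,  1.45153625,  0.02260564,
        1.37078731, -0.05693719]), 'qvel': array([ 0.00043554, -0.00079817,  0.00106247, -0.00236297, -0.00038573,
       -0.00077111,  0.00110225]), 'joint_torque': array([ 5.43035785e-04, -4.94882047e+01, -3.83681087e-01, -3.15212059e+01,
        1.30375920e-02,  7.46007543e-03, -9.98321383e-06]), 'tcp_pos': array([0.19002175, 0.62111388, 0.23033376]), 'tool_rot': array([-0.98891201,  1.33646388,  0.9870936 ]), 'wrist_force': array([ 0.42988442,  0.42150756, -0.37875073]), 'ft_torque': array([0.06888395, 0.00330358, 0.01518392]), 'grip_width': 0.08552053660455117}
```

View pics/scene0.png

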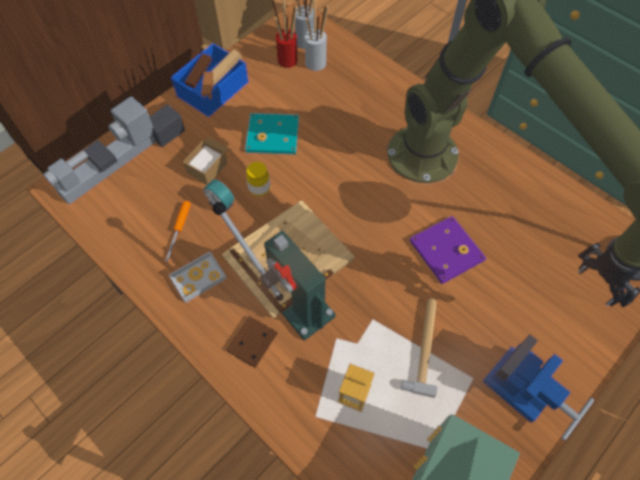

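View pics/top0.png

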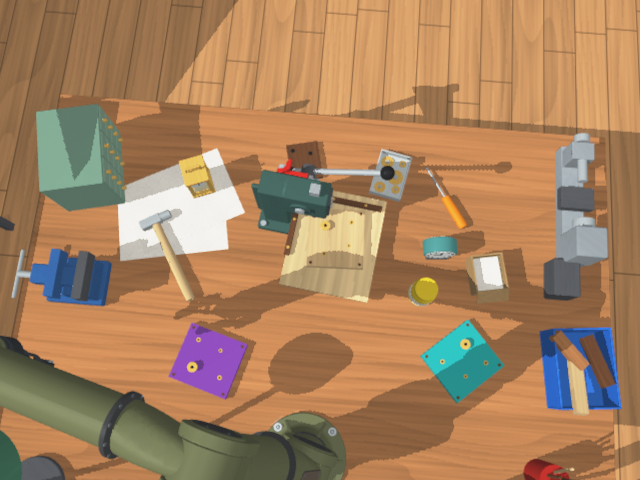

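```bash
cat > h.py <<'E'
from bench import manip
import cv2,numpy as np
P={n:manip.camera_params(n) for n in("scene","top")}
def proj(n,pt):
    M=P[n]; c=M["camera_from_world"]@np.append(pt,1); q=M["mtx"]@c[:3]; return q[:2]/q[2]
def ray(n,uv):
    M=P[n]; T=np.array(M["camera_from_world"]); R=T[:3,:3]; o=-R.T@T[:3,3]
    d=R.T@np.linalg.solve(M["mtx"],[uv[0],uv[1],1.]); return o,d/np.linalg.norm(d)
def onz(n,uv,z):
    o,d=ray(n,uv); return o+d*(z-o[2])/d[2]
def tri(a,b):
    o1,d1=ray("scene",a);o2,d2=ray("top",b)
    s=np.linalg.lstsq(np.c_[d1,-d2],o2-o1,rcond=None)[0]
    p,q=o1+s[0]*d1,o2+s[1]*d2; return (p+q)/2,np.linalg.norm(p-q)
def snap(n,f,box,k):
    im=manip.read_camera(n); cv2.imwrite(f"pics/{f}_full.png",im[:,:,::-1])
    crop(f"pics/{f}_full.png",f,box,k)
def crop(src,f,box,k):
    im=cv2.imread(src); x0,y0,x1,y1=box
    c=cv2.resize(im[y0:y1,x0:x1],None,fx=k,fy=k,interpolation=cv2.INTER_CUBIC)
    for x in range((x0+9)//10*10,x1,10): cv2.putText(c,str(x),((x-x0)*k,8),0,.3,(255,255,255),1) if x%20==0 else 0; cv2.line(c,((x-x0)*k,10),((x-x0)*k,14),(255,255,255),1)
    for y in range((y0+9)//10*10,y1,10): cv2.putText(c,str(y),(0,(y-y0)*k+3),0,.3,(255,255,255),1)
    cv2.imwrite(f"pics/{f}.png",c)
E
python3 - <<'E'
from h import *
crop("pics/top0.png","t1",(240,140,410,310),5) if 0 else crop("pics/top0.png","t1",(245,145,405,305),3*1+0) if 0 else crop("pics/top0.png","t1",(240,145,400,265),5)
crop("pics/scene0.png","s1",(200,170,360,340),3) if 0 else crop("pics/scene0.png","s1",(200,190,360,310),5)
crop("pics/top0.png","t2",(270,185,400,305),5)
E
```

```text
(no output)
```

View pics/t1.png

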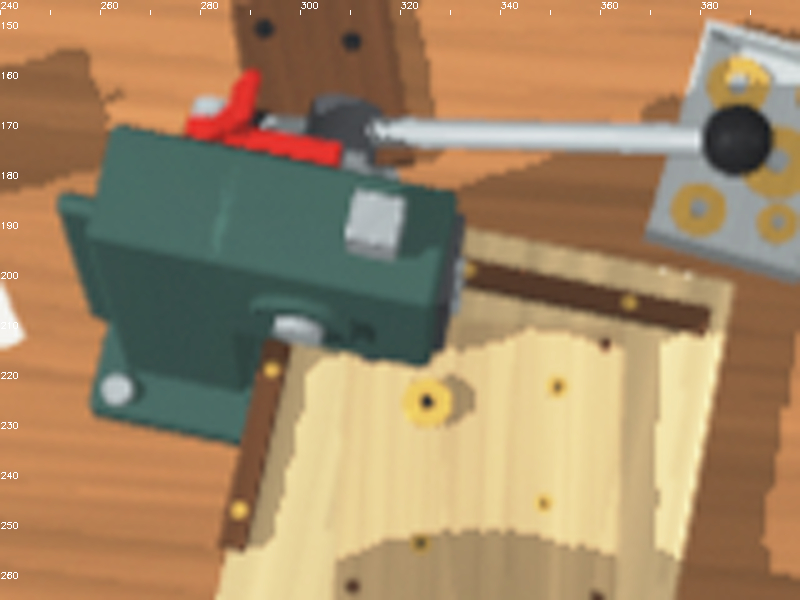

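View pics/s1.png

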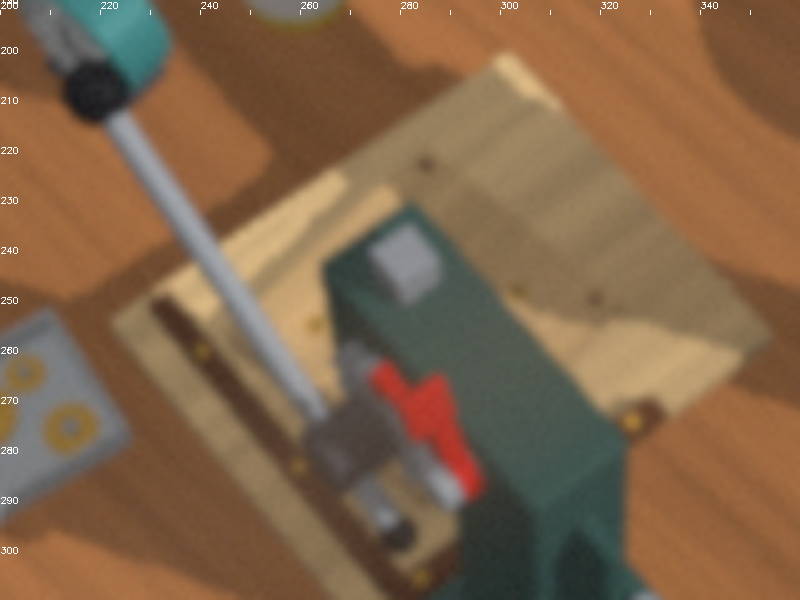

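View pics/t2.png

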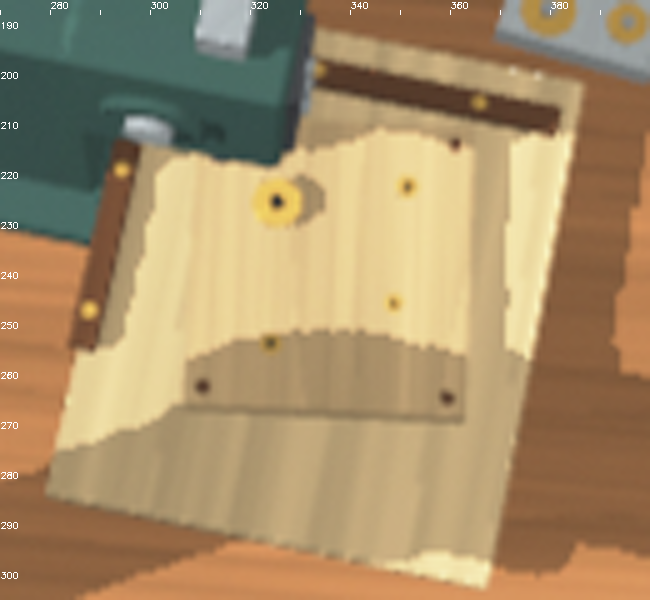

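```bash
python3 - <<'E'
from h import *
f=lambda *a:np.round(1000*onz("top",a[:2],a[2]),1)
A,B,C=f(367.5,302,.04),f(278,284,.04),f(385,201.5,.04)
print("table A -x-y",A,"B",B,"C",C)
v=B-A; w=C-A; print("ydir ang",np.degrees(np.arctan2(v[1],v[0])),"xdir ang",np.degrees(np.arctan2(w[1],w[0])),np.linalg.norm(v),np.linalg.norm(w))
# fence top edges
for a,b in (((333,205),(380,212)),((298,214),(291,254))):
    p,q=f(*a,.052),f(*b,.052); d=p-q; print(p,q,np.degrees(np.arctan2(d[1],d[0])))
# plate
for n,a in dict(mm=(363.5,269),mp=(306.5,266.5),h1=(310,262),h2=(359,264),h3=(361,214),r1=(364.5,225),bush=(325,225)).items(): print(n,f(*a,.058 if n!='bush' else .07))
k,e=tri((219.5,208.5),(387.5,173)); print("knob",k,e)
for nm,s,t in (("ramtop",(280,244),(313,190)),):
    print(nm,tri(s,t))
for nm,s,t in (("tab",(286,267),(289,164)),("catchend",(275,266),(306,176)),("catchpiv",(294,288),(280,171))): print(nm,tri(s,t))
E
```

```text
table A -x-y [ 406.  -137.2   40. ] B [433.8 103.3  40. ] C [ 687.2 -167.4   40. ]
ydir ang 83.4063003242548 xdir ang -6.129891898649907 242.10140437428282 282.8170433336719
[661.2 -25.4  52. ] [ 652.4 -154.3   52. ] 86.09447854795101
[627.7  67.3  52. ] [515.5  75.8  52. ] -4.332313983188513
mm [ 490.1 -119.5   58. ]
mp [484.   31.4  58. ]
h1 [496.9  23.2  58. ]
h2 [ 502.6 -106.7   58. ]
h3 [ 640.6 -102.8   58. ]
r1 [ 610.6 -114.3   58. ]
bush [598.3  -8.3  70. ]
knob [ 0.67124188 -0.14124121  0.30334073] 0.0031014642108508324
ramtop (array([0.62671535, 0.02479125, 0.27550119]), np.float64(0.003904262556138433))
tab (array([0.67148292, 0.08758019, 0.30849366]), np.float64(0.003800510302178329))
catchend (array([0.66829872, 0.04639702, 0.24919006]), np.float64(0.0011684612190493858))
catchpiv (array([0.67648972, 0.11346105, 0.24087091]), np.float64(0.005775796778147245))
```

```bash
cat >> h.py <<'E'
def edge(img,n,p,q,z,w=4,N=30):
    g=cv2.GaussianBlur(img.astype(np.float32),(0,0),0.7)
    p,q=np.array(p,float),np.array(q,float); d=(q-p)/np.linalg.norm(q-p); nn=np.array([-d[1],d[0]])
    t=np.arange(-w,w+.01,.25); pts=[]
    for s in np.linspace(.04,.96,N):
        c=p+s*(q-p); xy=c+t[:,None]*nn
        v=cv2.remap(g,xy[:,0].astype(np.float32)[None],xy[:,1].astype(np.float32)[None],1)[0]
        gr=np.abs(np.gradient(v,axis=0)).sum(1); i=gr.argmax()
        if gr[i]>1.5: pts.append(c+t[i]*nn)
    pts=np.array(pts,np.float32); l=cv2.fitLine(pts,cv2.DIST_HUBER,0,.01,.01).ravel()
    r=np.abs((pts-l[2:])@np.array([-l[1],l[0]])); 
    l=cv2.fitLine(pts[r<1],cv2.DIST_HUBER,0,.01,.01).ravel(); u=l[:2]*np.sign(l[:2]@d)
    a=l[2:]+u*((p-l[2:])@u); b=l[2:]+u*((q-l[2:])@u)
    A,B=onz(n,a,z)*1000,onz(n,b,z)*1000; D=B-A
    return A[:2].round(1),B[:2].round(1),round(float(np.degrees(np.arctan2(D[1],D[0]))),2),int((r<1).sum()),len(pts)
E
python3 - <<'E'
from h import *
t=cv2.imread("pics/top0.png"); s=cv2.imread("pics/scene0.png")
T=lambda nm,*a,**k:print(nm,*edge(t,"top",*a,**k)); S=lambda nm,*a,**k:print(nm,*edge(s,"scene",*a,**k))
T("tab -x",(367,302),(279,284),.04); T("tab -y",(368,300),(384,204),.04)
T("sidefence in",(335,205),(379,212),.04,w=3); T("sidefence out",(335,197.5),(379,206),.052,w=3)
T("backfence in",(298,216),(291,252),.052,w=3); T("backfence out",(293,214),(284,254),.052,w=3)
T("plate -x",(308,267),(362,269),.058,w=3);T("plate -y up",(364,222),(364,252),.058,w=3);
S("tab -x",(302,202),(352,257),.04); S("tab -y",(224,253),(296,203),.04,w=3)
S("sidefence out",(232,251),(275,303),.052,w=3); S("sidefence in",(238,252),(262,283),.052,w=3);
S("press headtop -x edge",(284,232),(324,276),.262,w=3)
T("press headtop -x edge",(261,190),(328,202),.262,w=3)
T("press headtop +x",(265,171),(330,183),.262,w=3)
print(np.linalg.inv(P["top"]["camera_from_world"])[:3,3],np.linalg.inv(P["scene"]["camera_from_world"])[:3,3])
E
```

```text
tab -x [ 405.  -135.7] [435.  100.5] 82.77 27 30
tab -y [ 411.7 -136.1] [ 679.2 -170.3] -7.28 29 30
sidefence in [671.8 -31.8] [ 656.7 -152.9] -97.1 30 30
sidefence out [686.  -29.6] [ 670.1 -150.7] -97.46 30 30
backfence in [622.2  67.5] [521.7  81.1] 172.27 23 30
backfence out [626.9  83.6] [514.3  97.1] 173.21 25 30
plate -x [482.8  27.3] [ 487.9 -115.6] -87.96 29 30
plate -y up [ 618.8 -111. ] [ 536.1 -116.6] -176.16 30 30
tab -x [ 401.9 -131.1] [431.9  97.6] 82.53 30 30
tab -y [ 677.4 -174.1] [ 420.7 -140.9] 172.64 27 30
sidefence out [ 668.5 -152.8] [693.8  45.6] 82.72 22 30
sidefence in [ 654.5 -138.3] [669.3 -21.1] 82.79 30 30
press headtop -x edge [592.4   0.6] [611.7 151.9] 82.74 23 30
press headtop -x edge [612.3 149.8] [596.1 -10.3] -95.77 26 30
press headtop +x [671.4 144.5] [651.3 -12.1] -97.32 26 30
[ 0.19062686 -0.00985005  1.59389726] [1.04115251 0.54849512 1.51219307]
```

```bash
cat >> h.py <<'E'
from scipy.spatial.transform import Rotation as Ro
YAW=np.radians(-7.3); EX=np.array([np.cos(YAW),np.sin(YAW)]); EY=np.array([-EX[1],EX[0]])
RAM=617.3*EX+101*EY   # mm
def w2p(p): p=np.asarray(p)*1000; d=p[:2]-RAM; return np.round([d@EX,d@EY,p[2]],1)
def p2w(q): return np.append((RAM+q[0]*EX+q[1]*EY),q[2])/1000
def st():
    s=manip.state(); R=Ro.from_rotvec(s["tool_rot"]).as_matrix()
    f=s["wrist_force"]; fp=[f[:2]@EX,f[:2]@EY,f[2]]
    zy=np.degrees(np.arctan2(R[1,2],R[0,2]))+7.3
    print("t %.1f"%s["time_s"],"press",w2p(s["tcp_pos"]),"F",np.round(fp,1),"toolz-yaw rel press x %.1f"%zy,"xz %.3f"%R[2,0],"grip %.1f"%(s["grip_width"]*1000)); return s,R
def to(q,R=None):
    s=manip.state(); R=Ro.from_rotvec(s["tool_rot"]).as_matrix()
    d=p2w(q)-s["tcp_pos"]; print("to",q,"units",np.round(R.T@d/.025,2))
E
python3 - <<'E'
from h import *
s,R=st(); print(R.round(3))
for n,a in dict(glue=(425,291,.0475),alarm=(440,246,.05),knob=0).items() if 0 else []: pass
print("glue",w2p(onz("top",(425,288),.095)),"alarm",w2p(onz("top",(440,242),.09)))
print("tab",w2p([.6715,.0876,.3085]),"knob",w2p([.6712,-.1412,.3033]),"plate mm",w2p(onz("top",(363.5,269),.058)), "mp", w2p(onz("top",(306.5,266.5),.058)))
to([-180,-60,200]);
for q in ([40,71,308],[40,71-4,296],[66,-156,303],[66,31,208],[38,88.5,260],[50,45,40],[-200,-185,40]): print(q,proj("scene",p2w(q)).round(1),proj("top",p2w(q)).round(1))
E
```

```text
t 0.1 press [-507.7  539.2  230.3] F [ 0.4  0.5 -0.4] toolz-yaw rel press x 80.3 xz -1.000 grip 85.5
[[-0.    -0.956  0.292]
 [-0.002  0.292  0.956]
 [-1.    -0.    -0.002]]
glue [-138.8 -319.5   95. ] alarm [  -9.4 -338.2   90. ]
tab [ 37.6  71.2 308.5] knob [  66.4 -155.8  303.3] plate mm [-115.9 -157.3   58. ] mp [-141.2   -8.3   58. ]
to [-180, -60, 200] units [  1.25 -16.96 -21.41]
[40, 71, 308] [284.3 267.4] [288.6 163.6]
[40, 67, 296] [283.5 268.5] [290.5 165.7]
[66, -156, 303] [219.  208.2] [387.  173.6]
[66, 31, 208] [267.9 279.9] [308.2 171.6]
[38, 88.5, 260] [290.6 281.3] [282.1 170.1]
[50, 45, 40] [280.5 306.6] [302.5 197. ]
[-200, -185, 40] [301.3 200.4] [367.1 303. ]
```

apply_moves([
  [[0,-0.93,-0.66,-0.2,1],[0,-0.93,-0.66,-0.2,1],[0,-0.93,-0.66,-0.2,1],[0,-0.93,-0.66,-0.2,1],[0,-0.93,-0.66,-0.2,1],[0,-0.93,-0.66,-0.2,1],[0,-0.93,-0.66,-0.2,1],[0,-0.93,-0.66,-0.2,1],[0,-0.93,-0.66,-0.2,1],[0,-0.93,-0.66,-0.2,1],[0,-0.93,-0.66,-0.2,1],[0,-0.93,-0.66,-0.2,1]],
])

```text
time_s: 1.3
tcp_pos: [0.4194, 0.3666, 0.231]
tool_rot: [-1.114, 1.268, 1.114]
wrist_force: [-0.0, -0.0, -0.7]
grip_width: 0.0853
```

```bash
python3 - <<'E'
from h import *
s,R=st(); to([-170,-65,150])
E
```

```text
t 1.3 press [-247.9  316.   231. ] F [-0.  -0.  -0.7] toolz-yaw rel press x 89.9 xz -1.000 grip 85.3
to [-170, -65, 150] units [  3.24  -3.13 -15.23]
```

apply_moves([
  [[0.25,-0.3,-1,0,1],[0.25,-0.3,-1,0,1],[0.25,-0.3,-1,0,1],[0.25,-0.3,-1,0,1],[0.25,-0.3,-1,0,1],[0.25,-0.3,-1,0,1],[0.25,-0.3,-1,0,1],[0.25,-0.3,-1,0,1],[0.25,-0.3,-1,0,1],[0.25,-0.3,-1,0,1],[0.25,-0.1,-1,0,1],[0.25,0,-1,0,1]],
])

```text
time_s: 2.5
tcp_pos: [0.457, 0.059, 0.1558]
tool_rot: [-1.113, 1.268, 1.113]
wrist_force: [0.3, -0.0, -0.7]
grip_width: 0.0855
```

apply_moves([
  [[0.2,0,-1,0,1],[0,0,-1,0,1],[0,0,-1,0,1],[0,0,0,0,1]],
])

```text
time_s: 2.9
tcp_pos: [0.4467, -0.0176, 0.1511]
tool_rot: [-1.11, 1.271, 1.11]
wrist_force: [0.1, -0.2, 0.3]
grip_width: 0.0851
```

```bash
python3 - <<'E'
from h import *
s,R=st(); to([-165,-65,60]); snap("top","t3",(260,190,400,310),5); snap("scene","s3",(240,140,400,260),5)
E
```

```text
t 2.9 press [-172.   -61.7  151.1] F [ 0.2 -0.2  0.3] toolz-yaw rel press x 89.6 xz -1.000 grip 85.1
to [-165, -65, 60] units [ 3.64 -0.28 -0.13]
```

View pics/t3.png

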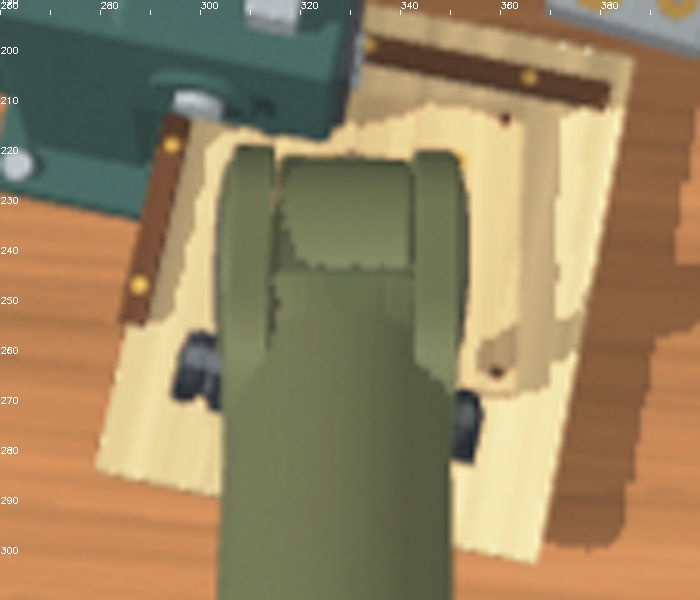

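View pics/s3.png

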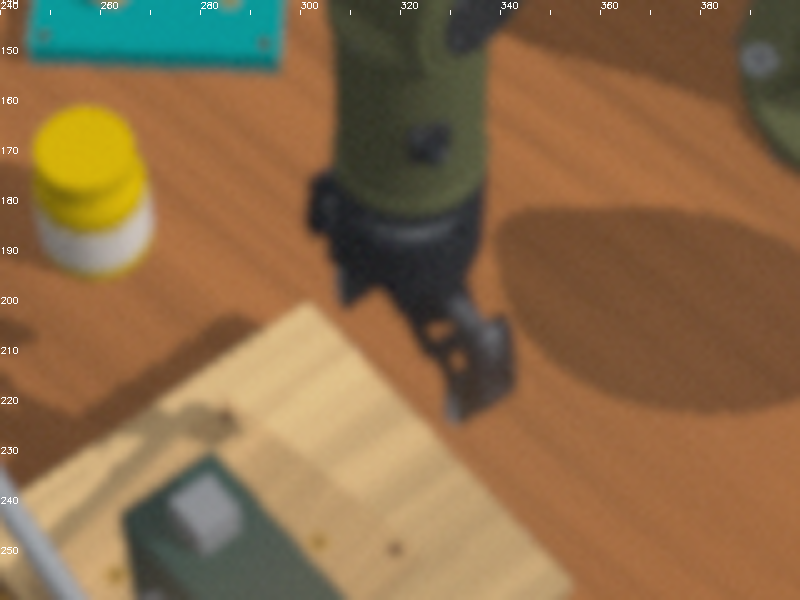

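apply_moves([
  [[0.9,0,0,0,1],[0.9,0,0,0,1],[0.9,0,0,0,1],[0.7,0,0,0,1],[0.3,0,0,0,1],[0.2,0,0,0,1],[0,0,0,0,1]],
])

```text
time_s: 3.7
tcp_pos: [0.4475, -0.0136, 0.0537]
tool_rot: [-1.114, 1.267, 1.114]
wrist_force: [-0.9, -0.9, 0.3]
grip_width: 0.0855
```

```bash
python3 - <<'E'
from h import *
s,R=st(); snap("scene","s4",(260,160,400,260),5)
for dz in (0,13):
  for sg in (-1,1): print(dz,sg,proj("scene",s["tcp_pos"]+sg*.043*R[:,2]-R[:,0]*dz/1000).round(1),proj("top",s["tcp_pos"]+sg*.05*R[:,2]-R[:,0]*dz/1000).round(1))
E
```

```text
t 3.7 press [-171.7  -57.6   53.7] F [-0.8 -1.   0.3] toolz-yaw rel press x 89.9 xz -1.000 grip 85.5
0 -1 [311.5 222.5] [340.8 285.7]
0 1 [330.6 243.1] [303.8 277.8]
13 -1 [311.5 220.2] [341.1 285. ]
13 1 [330.7 240.9] [303.7 277. ]
```

View pics/s4.png

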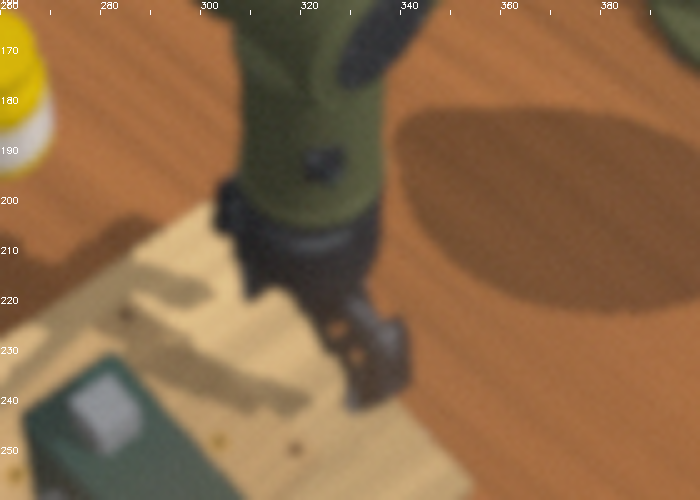

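apply_moves([
  [[0.2,0,0,0,1],[0.2,0,0,0,1],[0.15,0,0,0,1],[0,0,0,0,1]],
])

```text
time_s: 4.15
tcp_pos: [0.447, -0.0141, 0.0395]
tool_rot: [-1.113, 1.268, 1.114]
wrist_force: [-0.0, -0.1, -0.9]
grip_width: 0.0851
```

apply_moves([
  [[0.1,0,0,0,1],[0.1,0,0,0,1],[0,0,0,0,1]],
])

```text
time_s: 4.45
tcp_pos: [0.4472, -0.0141, 0.0348]
tool_rot: [-1.113, 1.268, 1.114]
wrist_force: [-0.7, 0.0, 0.2]
grip_width: 0.085
```

apply_moves([
  [[0,-0.2,-0.4,0,1],[0,-0.15,0,0,1],[0,-0.15,0,0,1],[0,-0.15,0,0,1],[0,-0.15,0,0,1],[0,-0.15,0,0,1],[0,-0.15,0,0,1],[0,-0.15,0,0,1],[0,-0.15,0,0,1],[0,-0.1,0,0,1],[0,-0.1,0,0,1],[0,0,0,0,1]],
])

```text
time_s: 5.65
tcp_pos: [0.4858, -0.029, 0.0349]
tool_rot: [-1.113, 1.268, 1.114]
wrist_force: [-0.9, 0.9, 0.4]
grip_width: 0.0855
```

```bash
python3 - <<'E'
from h import *
s,R=st(); snap("scene","s5",(220,170,360,290),5)
E
```

```text
t 5.7 press [-131.8  -68.    34.9] F [-1.   0.8  0.4] toolz-yaw rel press x 89.9 xz -1.000 grip 85.5
```

View pics/s5.png

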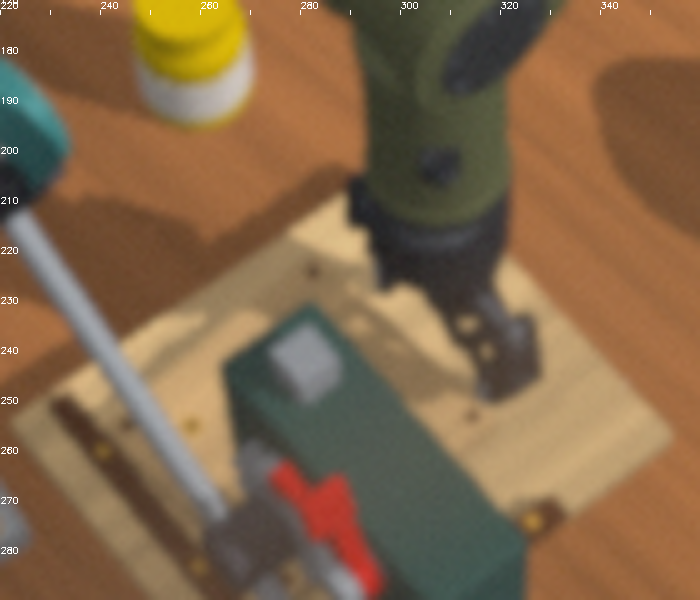

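```bash
python3 - <<'E'
from h import *
for uv in ((281,224),(313,253)): print(w2p(onz("scene",uv,.058)))
for uv in ((283,223),(318,250)): print(w2p(onz("scene",uv,.058)))
E
```

```text
[ -99.1 -149.2   58. ]
[-112.4  -19.3   58. ]
[-105.6 -148.3   58. ]
[-129.1  -17.9   58. ]
```

apply_moves([
  [[0,-0.1,0,0,1],[0,-0.1,0,0,1],[0,-0.1,0,0,1],[0,0,0,0,1]],
])

```text
time_s: 6.1
tcp_pos: [0.494, -0.0303, 0.0352]
tool_rot: [-1.114, 1.267, 1.112]
wrist_force: [-1.1, 0.9, 0.4]
grip_width: 0.085
```

apply_moves([
  [[0,-0.1,0,0,1],[0,-0.1,0,0,1],[0,0,0,0,1]],
])

```text
time_s: 6.4
tcp_pos: [0.4983, -0.0306, 0.0351]
tool_rot: [-1.113, 1.268, 1.114]
wrist_force: [-3.3, 2.2, 1.3]
grip_width: 0.0854
```

apply_moves([
  [[0,-0.1,0,0,1],[0,-0.1,0,0,1],[0,-0.1,0,0,1],[0,0,0,0,1]],
])

```text
time_s: 6.8
tcp_pos: [0.4983, -0.0304, 0.0336]
tool_rot: [-1.106, 1.278, 1.127]
wrist_force: [-20.2, 4.4, 13.4]
grip_width: 0.0853
```

```bash
python3 - <<'E'
from h import *
s,R=st(); snap("scene","s6",(220,170,360,290),5)
E
```

```text
t 6.8 press [-119.1  -67.8   33.6] F [-20.6   1.8  13.4] toolz-yaw rel press x 90.0 xz -1.000 grip 85.3
```

View pics/s6.png

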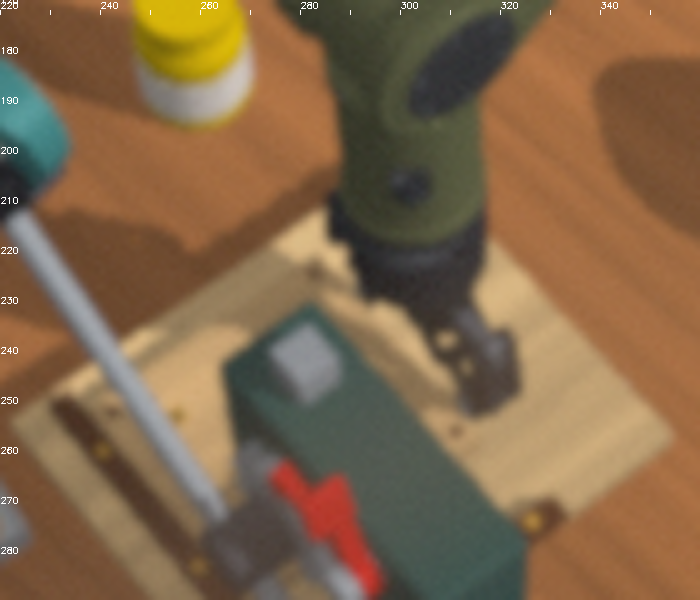

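apply_moves([
  [[0,0.5,0,0,1],[-0.5,0.5,0,0,1],[-1,0,0,0,1],[-1,0,0,0,1],[-1,0,0,0,1],[-1,0,0,0,1],[-0.2,0,0,0,1]],
])

```text
time_s: 7.55
tcp_pos: [0.4841, -0.0294, 0.156]
tool_rot: [-1.116, 1.261, 1.107]
wrist_force: [0.7, -0.1, -0.4]
grip_width: 0.0854
```

```bash
python3 - <<'E'
from h import *
s,R=st(); print(s["joint_pos"].round(2)); snap("top","t6",(260,190,400,310),5)
for uv in ((309,256),(282,224)): print(w2p(onz("scene",uv,.058)))
to([-30,-190,150])
E
```

```text
t 7.5 press [-133.4  -68.7  156. ] F [ 0.7  0.  -0.4] toolz-yaw rel press x 89.8 xz -1.000 grip 85.4
[-0.5   0.    0.51  1.97 -0.    1.16  1.45]
[-97.9 -18.9  58. ]
[-101.3 -147.4   58. ]
to [-30, -190, 150] units [ 0.23 -4.18 -4.84]
```

View pics/t6.png

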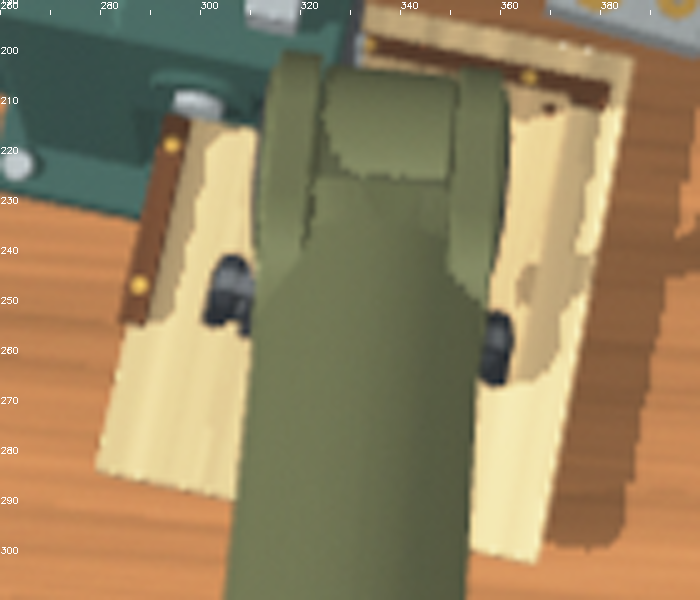

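apply_moves([
  [[0,0,0,1,1],[0,0,0,1,1],[0,0,0,1,1]],
])

```text
time_s: 7.9
tcp_pos: [0.4808, -0.029, 0.1514]
tool_rot: [-0.954, 1.352, 0.953]
wrist_force: [-0.4, 0.6, 0.3]
grip_width: 0.0853
```

```bash
python3 - <<'E'
from h import *
s,R=st(); print(s["joint_pos"].round(2))
E
```

```text
t 7.9 press [-136.8  -68.7  151.4] F [-0.5  0.5  0.3] toolz-yaw rel press x 77.7 xz -1.000 grip 85.3
[-0.5   0.01  0.51  1.98 -0.    1.16  1.24]
```

apply_moves([
  [[0,0,0,1,1],[0,0,0,1,1],[0,0,0,1,1],[0,0,0,1,1],[0,0,0,1,1],[0,0,0,1,1],[0,0,0,1,1],[0,0,0,1,1],[0,0,0,1,1],[0,0,0,1,1],[0,0,0,1,1],[0,0,0,1,1]],
])

```text
time_s: 9.1
tcp_pos: [0.4807, -0.0291, 0.1513]
tool_rot: [-0.307, 1.549, 0.306]
wrist_force: [-0.2, -0.0, -0.2]
grip_width: 0.0851
```

apply_moves([
  [[0,0,0,1,1],[0,0,0,1,1],[0,0,0,1,1],[0,0,0,1,1],[0,0,0,1,1],[0,0,0,1,1],[0,0,0,1,1],[0,0,0,0.4,1],[0,0,0,0,1]],
])

```text
time_s: 10.0
tcp_pos: [0.4807, -0.0288, 0.1518]
tool_rot: [0.096, 1.569, -0.096]
wrist_force: [0.2, 1.2, 0.4]
grip_width: 0.0857
```

```bash
python3 - <<'E'
from h import *
s,R=st(); print(s["joint_pos"].round(2)); to([-30,-195,150]); print(R.round(2))
snap("top","t7",(260,190,420,310),5)
E
```

```text
t 10.0 press [-136.8  -68.5  151.8] F [0.1 1.2 0.4] toolz-yaw rel press x 0.3 xz -1.000 grip 85.7
[-0.5   0.01  0.51  1.98 -0.    1.16 -0.11]
to [-30, -195, 150] units [ 0.07 -5.08  4.25]
[[-0.    0.12  0.99]
 [-0.    0.99 -0.12]
 [-1.   -0.   -0.  ]]
```

View pics/t7.png

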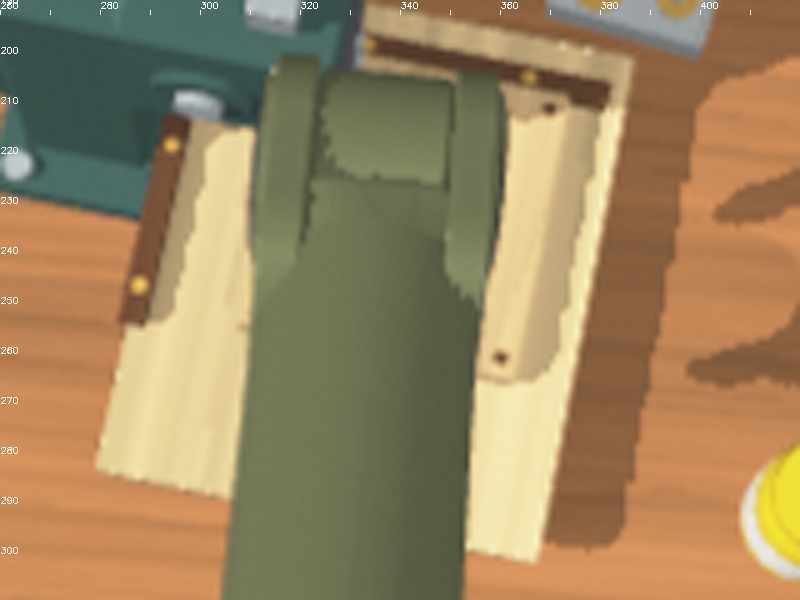

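apply_moves([
  [[0,-0.85,0.7,0,1],[0,-0.85,0.7,0,1],[0,-0.85,0.7,0,1],[0,-0.85,0.7,0,1],[0,-0.85,0.7,0,1],[0,-0.85,0.7,0,1],[0.8,0,0,0,1],[0.9,0,0,0,1],[0.9,0,0,0,1],[0.9,0,0,0,1],[0.8,0,0,0,1],[0.3,0,0,0,1]],
])

```text
time_s: 11.25
tcp_pos: [0.568, -0.1675, 0.0351]
tool_rot: [0.095, 1.572, -0.095]
wrist_force: [0.4, 0.7, 0.4]
grip_width: 0.0853
```

```bash
python3 - <<'E'
from h import *
s,R=st(); to([-30,-180,34]); 
snap("scene","s8",(200,170,360,290),5)
E
```

```text
t 11.2 press [ -32.6 -195.    35.1] F [0.3 0.8 0.4] toolz-yaw rel press x 0.3 xz -1.000 grip 85.3
to [-30, -180, 34] units [0.04 0.6  0.11]
```

View pics/s8.png

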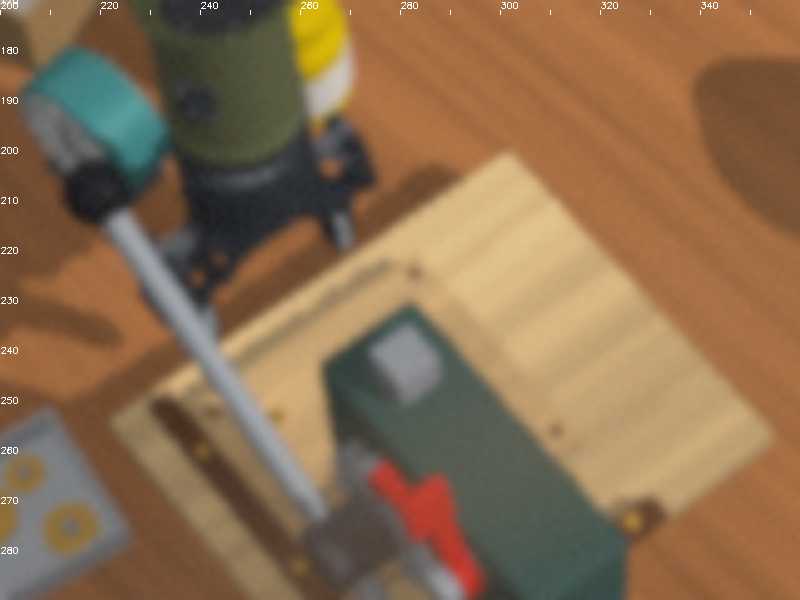

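apply_moves([
  [[0,0.25,0,0,1],[0,0.25,0,0,1],[0,0.2,0,0,1],[0,0.2,0,0,1],[0,0.2,0,0,1],[0,0.2,0,0,1],[0,0.2,0,0,1],[0,0.2,0,0,1],[0,0.2,0,0,1],[0,0.2,0,0,1],[0,0.2,0,0,1],[0,0.2,0,0,1]],
])

```text
time_s: 12.5
tcp_pos: [0.5773, -0.1055, 0.0376]
tool_rot: [0.096, 1.569, -0.096]
wrist_force: [-0.4, -2.5, 2.4]
grip_width: 0.0855
```

apply_moves([
  [[0,0.15,0,0,1],[0,0.15,0,0,1],[0,0.1,0,0,1],[0,0,0,0,1]],
])

```text
time_s: 12.9
tcp_pos: [0.5784, -0.095, 0.0374]
tool_rot: [0.096, 1.569, -0.095]
wrist_force: [0.0, -0.1, 0.5]
grip_width: 0.0855
```

```bash
python3 - <<'E'
from h import *
s,R=st()
snap("scene","s9",(200,170,360,290),5)
E
```

```text
t 12.9 press [ -31.5 -121.7   37.4] F [ 0.1 -0.1  0.5] toolz-yaw rel press x 0.3 xz -1.000 grip 85.5
```

View pics/s9.png

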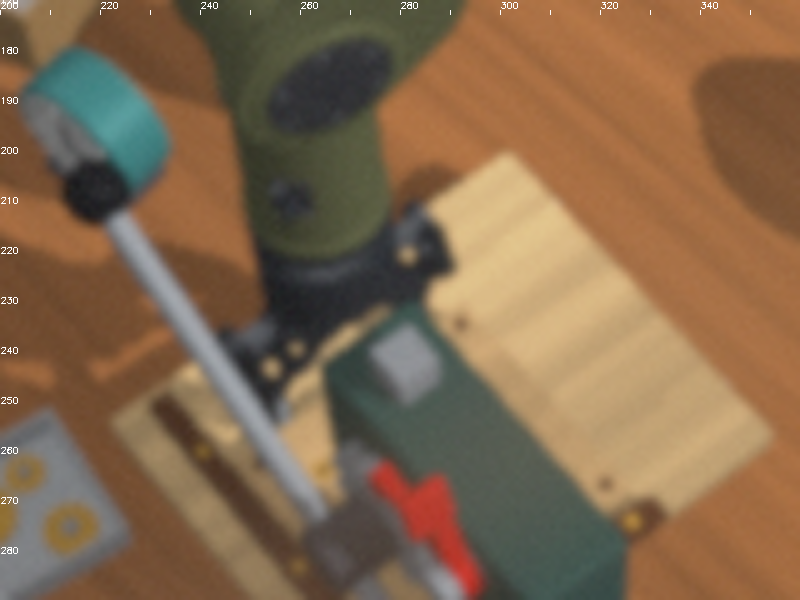

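apply_moves([
  [[0.1,0.1,0,0,1],[0,0.1,0,0,1],[0,0.1,0,0,1],[0,0,0,0,1]],
])

```text
time_s: 13.35
tcp_pos: [0.5788, -0.0887, 0.0347]
tool_rot: [0.096, 1.57, -0.097]
wrist_force: [-0.4, -3.1, -0.9]
grip_width: 0.0851
```

apply_moves([
  [[0,0.1,0,0,1],[0,0.1,0,0,1],[0,0,0,0,1]],
])

```text
time_s: 13.65
tcp_pos: [0.5786, -0.0886, 0.0348]
tool_rot: [0.093, 1.57, -0.103]
wrist_force: [-1.5, -11.0, -0.3]
grip_width: 0.0856
```

apply_moves([
  [[0,0.1,0,0,1],[0,0.1,0,0,1],[0,0,0,0,1]],
])

```text
time_s: 13.95
tcp_pos: [0.5786, -0.0886, 0.0349]
tool_rot: [0.09, 1.57, -0.109]
wrist_force: [-2.0, -18.8, -0.4]
grip_width: 0.0856
```

```bash
python3 - <<'E'
from h import *
s,R=st()
snap("scene","s10",(200,190,360,310),5)
E
```

```text
t 13.9 press [ -32.1 -115.3   34.9] F [  0.4 -18.9  -0.4] toolz-yaw rel press x 0.0 xz -1.000 grip 85.6
```

View pics/s10.png

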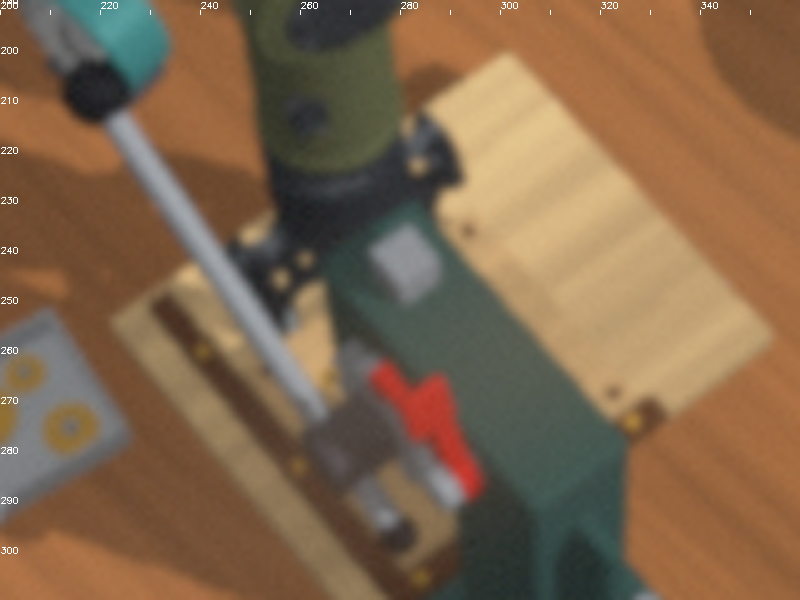

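apply_moves([
  [[0,-0.6,0,0,1],[-0.3,-0.8,-0.5,0,1],[-1,-0.5,-0.5,0,1],[-1,0,-0.5,0,1],[-1,0,-0.5,0,1],[-1,0,-0.5,0,1],[-1,0,-0.5,0,1],[-1,0,0,0,1],[0,0,0,0,1]],
])

```text
time_s: 14.9
tcp_pos: [0.5026, -0.1154, 0.1964]
tool_rot: [0.097, 1.561, -0.092]
wrist_force: [0.5, 0.1, 0.0]
grip_width: 0.0854
```

```bash
python3 - <<'E'
from h import *
s,R=st()
snap("scene","s11",(200,190,360,310),5)
snap("top","t11",(260,190,400,310),5)
E
```

```text
t 14.9 press [-104.1 -151.6  196.4] F [0.4 0.2 0. ] toolz-yaw rel press x 0.4 xz -1.000 grip 85.4
```

View pics/s11.png

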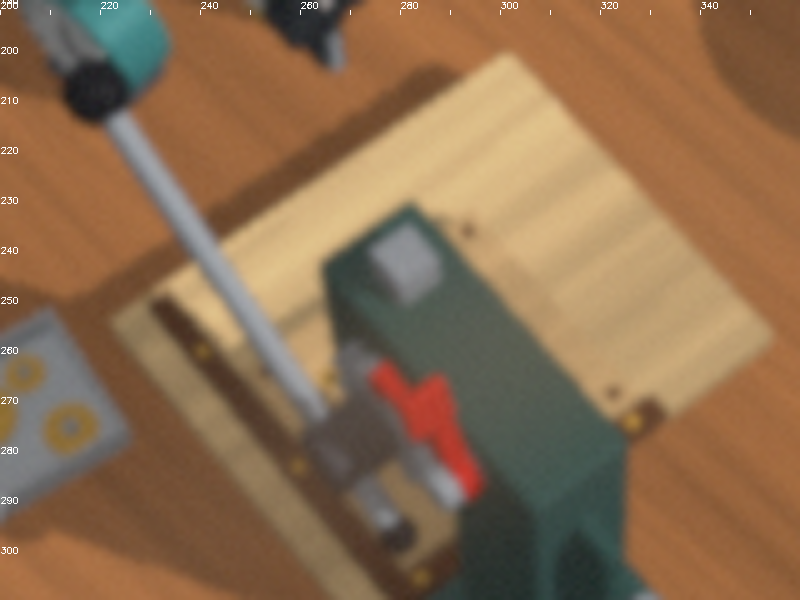

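View pics/t11.png

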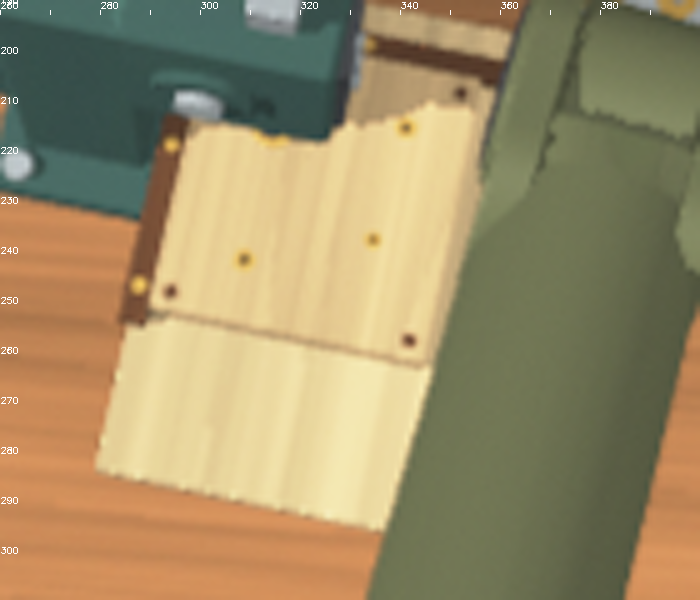

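```bash
python3 - <<'E'
from h import *
t=cv2.imread("pics/t11_full.png")
r=edge(t,"top",(295,252.5),(342,262),.058,w=3); print(r[2]-82.7 if r[2]>0 else r[2]+97.3, [w2p(np.append(x/1000,.058)) for x in r[:2]], r[3:])
for uv in ((292,248),(341.8,257.8),(352,208.3)): print(w2p(onz("top",uv,.058)))
for uv in ((293.5,236),(322.5,268.5)): print(w2p(onz("scene",uv,.058)))
E
```

```text
0.1799999999999926 [array([-113.4,   29.6,   58. ]), array([-113. ,  -97.8,   58. ])] (27, 30)
[-100.3   40.2   58. ]
[-98.4 -95.   58. ]
[ 41.7 -94.7  58. ]
[-103.1  -95.9   58. ]
[-103.    34.2   58. ]
```

apply_moves([
  [[0,0.5,-0.5,0,-1],[0,0.9,-0.5,0,-1],[0,0.9,-0.5,0,-1],[0,0.9,-0.5,0,-1],[0,0.9,-0.3,0,-1],[0,0.8,0,0,-1],[1,0,0,0,-1],[1,0,0,0,-1],[1,0,0,0,-1],[1,0,0,0,-1],[0.9,0,0,0,-1],[0,0,0,0,-1]],
])

```text
time_s: 16.2
tcp_pos: [0.4544, 0.012, 0.0662]
tool_rot: [0.094, 1.577, -0.098]
wrist_force: [-0.6, 0.0, -0.0]
grip_width: 0.0002
```

```bash
python3 - <<'E'
from h import *
s,R=st(); to([-150,-30,46])
snap("scene","s12",(240,160,400,280),5)
E
```

```text
t 16.2 press [-168.1  -31.4   66.2] F [-0.6 -0.1 -0. ] toolz-yaw rel press x 0.3 xz -1.000 grip 0.2
to [-150, -30, 46] units [0.8  0.05 0.73]
```

View pics/s12.png

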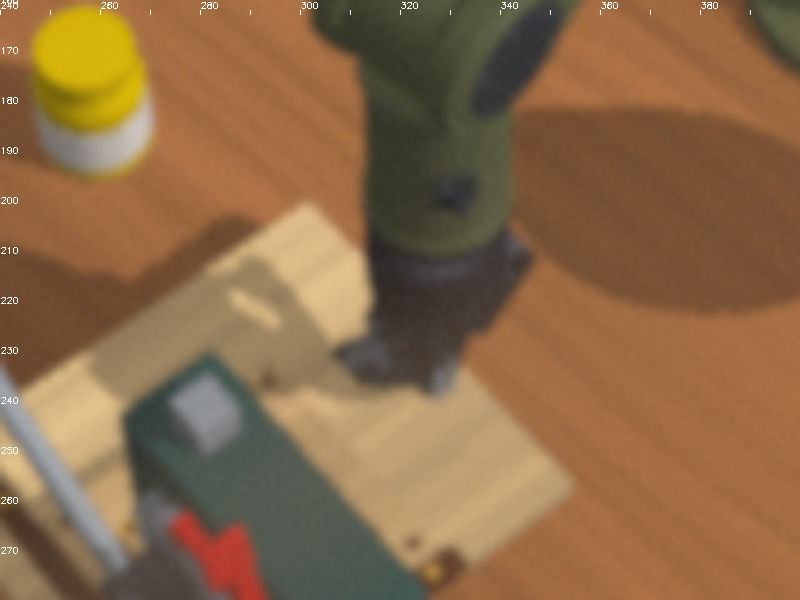

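apply_moves([
  [[0.4,0,0.1,0,-1],[0.4,0,0.2,0,-1],[0,0,0.3,0,-1],[0,0,0.2,0,-1],[0,0,0.2,0,-1],[0,0,0.2,0,-1],[0,0,0.2,0,-1],[0,0,0,0,-1]],
])

```text
time_s: 17.05
tcp_pos: [0.4938, 0.0077, 0.0504]
tool_rot: [0.096, 1.568, -0.096]
wrist_force: [0.0, -0.6, -0.0]
grip_width: -0.0001
```

apply_moves([
  [[0,0,0.1,0,-1],[0,0,0.1,0,-1],[0,0,0,0,-1]],
])

```text
time_s: 17.35
tcp_pos: [0.4981, 0.0072, 0.0501]
tool_rot: [0.096, 1.568, -0.096]
wrist_force: [-0.6, -0.1, -0.4]
grip_width: 0.0
```

apply_moves([
  [[0.1,0,0.1,0,-1],[0,0,0.1,0,-1],[0,0,0,0,-1]],
])

```text
time_s: 17.65
tcp_pos: [0.5014, 0.0069, 0.0475]
tool_rot: [0.096, 1.573, -0.096]
wrist_force: [-5.6, 0.2, 6.6]
grip_width: -0.0005
```

apply_moves([
  [[0,0,0.1,0,-1],[0,0,0.1,0,-1],[0,0,0,0,-1]],
])

```text
time_s: 17.95
tcp_pos: [0.5018, 0.0068, 0.0473]
tool_rot: [0.097, 1.583, -0.095]
wrist_force: [-17.3, 1.8, 19.7]
grip_width: 0.0002
```

apply_moves([
  [[0,0,-0.5,0,-1],[-0.8,0,-0.2,0,-1],[-1,0,0,0,-1],[-1,0,0,0,-1],[-1,0,0,0,-1],[-1,0,0,0,-1],[-1,0,0,0,-1],[-1,0,0,0,-1],[-1,0,0,0,-1],[-1,0,0,0,-1],[-1,0,0,0,-1],[-1,0,0,0,-1]],
])

```text
time_s: 19.15
tcp_pos: [0.4903, 0.008, 0.3184]
tool_rot: [0.096, 1.568, -0.096]
wrist_force: [0.9, -0.2, 0.5]
grip_width: -0.0003
```

```bash
python3 - <<'E'
from h import *
s,R=st(); to([38,38,345])
snap("top","t13",(260,150,400,270),5)
E
```

```text
t 19.1 press [-132.   -30.7  318.4] F [ 0.9 -0.1  0.5] toolz-yaw rel press x 0.3 xz -1.000 grip -0.3
to [38, 38, 345] units [-1.06  2.72  6.81]
```

View pics/t13.png

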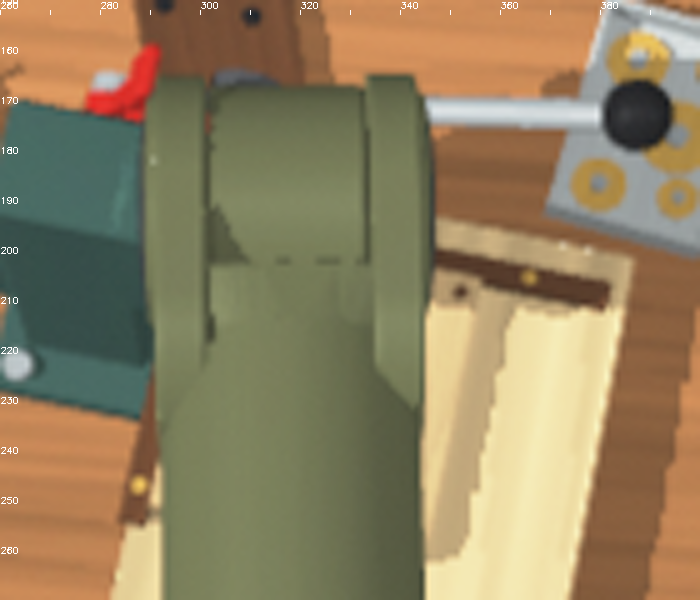

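apply_moves([
  [[-0.5,0.2,0.6,0,-1],[-0.5,0.4,0.9,0,-1],[-0.1,0.4,1,0,-1],[0,0.4,1,0,-1],[0,0.4,1,0,-1],[0,0.4,1,0,-1],[0,0.4,1,0,-1],[0,0.2,0.4,0,-1],[0,0,0,0,-1]],
])

```text
time_s: 20.1
tcp_pos: [0.6711, 0.0574, 0.3431]
tool_rot: [0.094, 1.57, -0.096]
wrist_force: [-0.5, -0.2, 0.2]
grip_width: -0.0003
```

```bash
python3 - <<'E'
from h import *
s,R=st(); to([40,38,292])
snap("scene","s14",(200,190,360,310),5)
E
```

```text
t 20.1 press [ 41.   41.2 343.1] F [-0.4 -0.3  0.2] toolz-yaw rel press x 0.4 xz -1.000 grip -0.3
to [40, 38, 292] units [ 2.04 -0.13 -0.04]
```

View pics/s14.png

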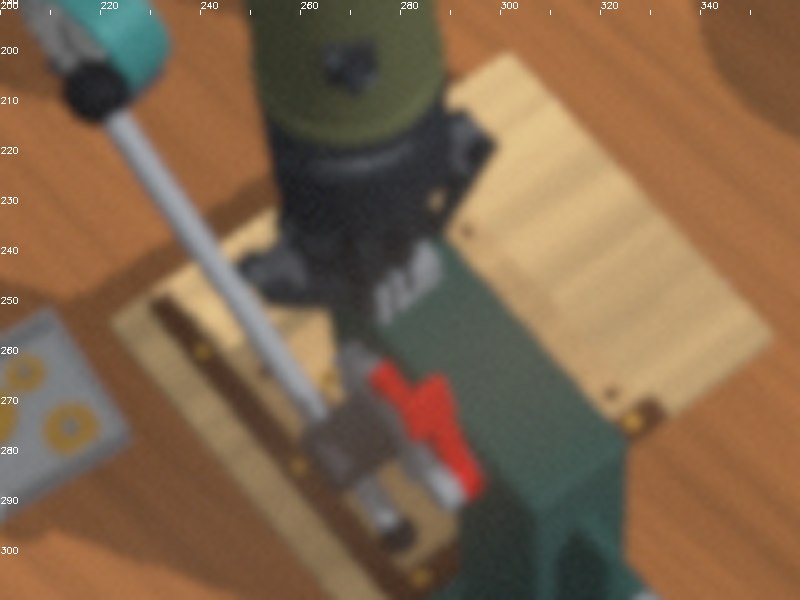

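apply_moves([
  [[0.5,-0.1,0,0,-1],[0.6,0,0,0,-1],[0.5,0,0,0,-1],[0.4,0,0,0,-1],[0,0,0,0,-1]],
])

```text
time_s: 20.65
tcp_pos: [0.6686, 0.0543, 0.2928]
tool_rot: [0.096, 1.572, -0.096]
wrist_force: [-0.2, -0.2, 0.7]
grip_width: 0.0002
```

```bash
python3 - <<'E'
from h import *
s,R=st(); to([40,38,292])
snap("scene","s15",(220,210,340,300),6)
E
```

```text
t 20.6 press [ 39.   37.8 292.8] F [-0.1 -0.2  0.7] toolz-yaw rel press x 0.3 xz -1.000 grip 0.2
to [40, 38, 292] units [0.03 0.01 0.04]
```

View pics/s15.png

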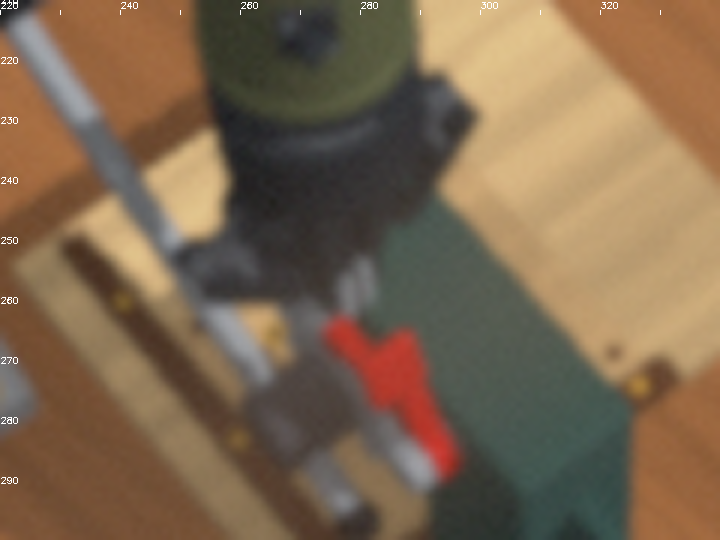

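apply_moves([
  [[0,0.25,0,0,-1],[0,0.25,0,0,-1],[0,0.25,0,0,-1],[0,0.25,0,0,-1],[0,0.25,0,0,-1],[0,0.25,0,0,-1],[0,0.25,0,0,-1],[0,0.25,0,0,-1]],
])

```text
time_s: 21.5
tcp_pos: [0.676, 0.1041, 0.2948]
tool_rot: [0.096, 1.569, -0.096]
wrist_force: [0.2, -2.0, -1.1]
grip_width: 0.0001
```

```bash
python3 - <<'E'
from h import *
s,R=st()
snap("scene","s16",(220,210,340,300),6)
E
```

```text
t 21.5 press [ 40.   88.2 294.8] F [ 0.4 -2.  -1.1] toolz-yaw rel press x 0.3 xz -1.000 grip 0.1
```

View pics/s16.png

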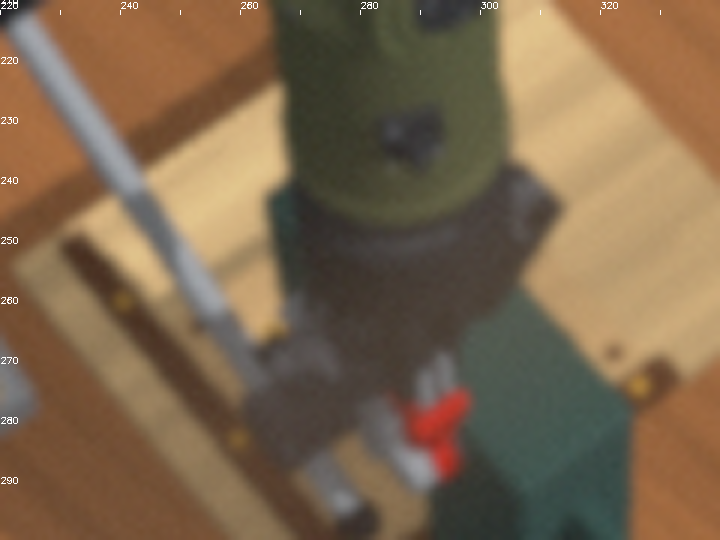

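apply_moves([
  [[0.05,0.25,0,0,-1],[0.05,0.25,0,0,-1],[0.05,0.25,0,0,-1],[0.05,0.25,0,0,-1],[0.05,0.25,0,0,-1],[0.05,0.25,0,0,-1],[0,0.2,0,0,-1]],
])

```text
time_s: 22.25
tcp_pos: [0.6811, 0.1474, 0.2874]
tool_rot: [0.096, 1.569, -0.094]
wrist_force: [0.8, 0.3, 0.4]
grip_width: 0.0003
```

```bash
python3 - <<'E'
from h import *
s,R=st()
snap("scene","s17",(220,220,340,310),6)
E
```

```text
t 22.2 press [ 39.5 131.7 287.4] F [0.7 0.3 0.4] toolz-yaw rel press x 0.3 xz -1.000 grip 0.3
```

View pics/s17.png

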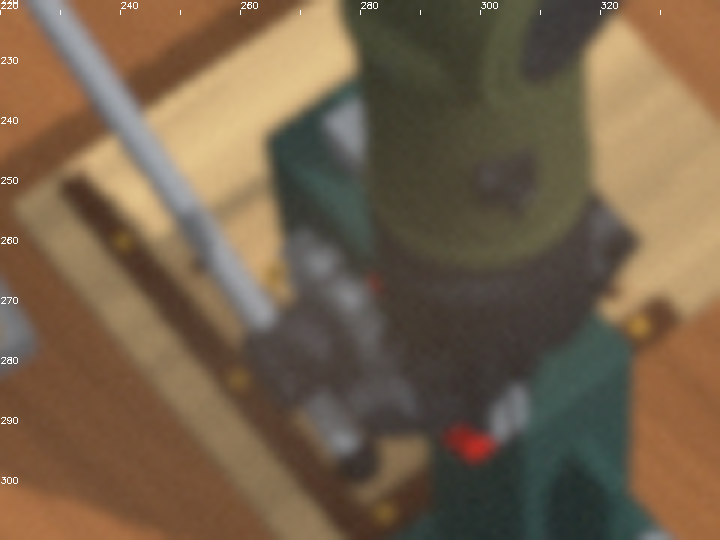

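apply_moves([
  [[0,0.2,0,0,-1],[0,0.2,0,0,-1],[0,0,0,0,-1]],
])

```text
time_s: 22.6
tcp_pos: [0.6823, 0.1573, 0.2875]
tool_rot: [0.095, 1.569, -0.094]
wrist_force: [0.1, 1.1, 0.1]
grip_width: 0.0002
```

apply_moves([
  [[0,-0.3,0,0,-1],[-0.4,-0.7,0,0,-1],[-0.9,-1,0,0,-1],[-0.8,-1,0,0,-1],[0,-1,0,0,-1],[0,-1,0,0,-1],[0,-1,0,0,-1],[0,-1,0,0,-1],[0,-1,0,0,-1],[0,-0.5,0,0,-1],[0,0,0,0,-1]],
])

```text
time_s: 23.7
tcp_pos: [0.6557, -0.0594, 0.3412]
tool_rot: [0.1, 1.567, -0.101]
wrist_force: [0.7, 0.2, -0.6]
grip_width: 0.0004
```

```bash
python3 - <<'E'
from h import *
s,R=st(); to([66,-156,370])
snap("scene","s18",(220,220,340,310),6)
snap("top","t18",(240,145,400,265),5)
E
```

```text
t 23.7 press [ 40.6 -76.6 341.2] F [ 0.7  0.3 -0.6] toolz-yaw rel press x -0.0 xz -1.000 grip 0.4
to [66, -156, 370] units [-1.15 -3.17  1.02]
```

View pics/s18.png

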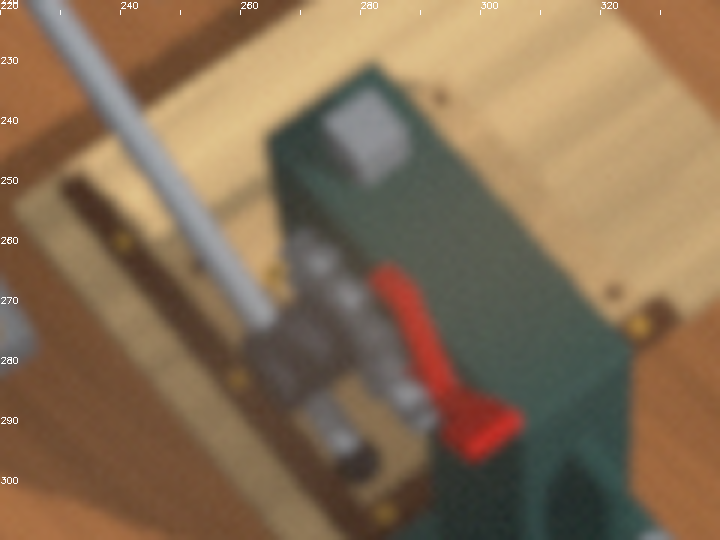

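View pics/t18.png

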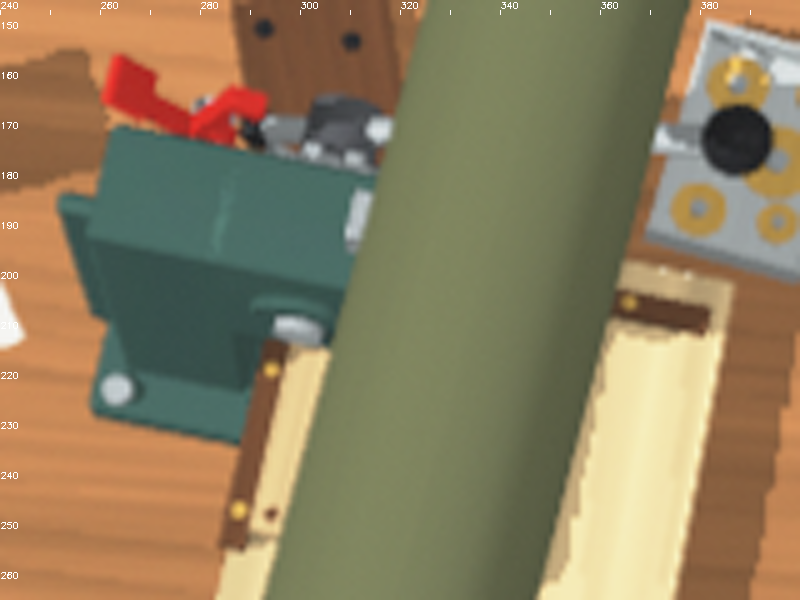

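apply_moves([
  [[-0.5,-0.5,0.2,0,1],[-0.4,-0.9,0.3,0,1],[0,-0.9,0.3,0,1],[0,-0.7,0.2,0,1],[0,-0.15,0,0,1],[0,0,0,0,1]],
])

```text
time_s: 24.4
tcp_pos: [0.6716, -0.136, 0.362]
tool_rot: [0.097, 1.57, -0.096]
wrist_force: [-0.5, 0.2, 0.1]
grip_width: 0.085
```

```bash
python3 - <<'E'
from h import *
p,e=tri((299.5,290),(265,161)); print("tab",w2p(p),e)
s,R=st(); to([66.4,-156,280])
snap("scene","s19",(160,150,320,270),5)
snap("top","t19",(320,120,440,210),6)
E
```

```text
tab [ 42.  129.  287.4] 0.0002833177154486331
t 24.4 press [  66.1 -150.5  362. ] F [-0.5  0.1  0.1] toolz-yaw rel press x 0.3 xz -1.000 grip 85.0
to [66.4, -156, 280] units [ 3.28 -0.22  0.01]
```

View pics/s19.png

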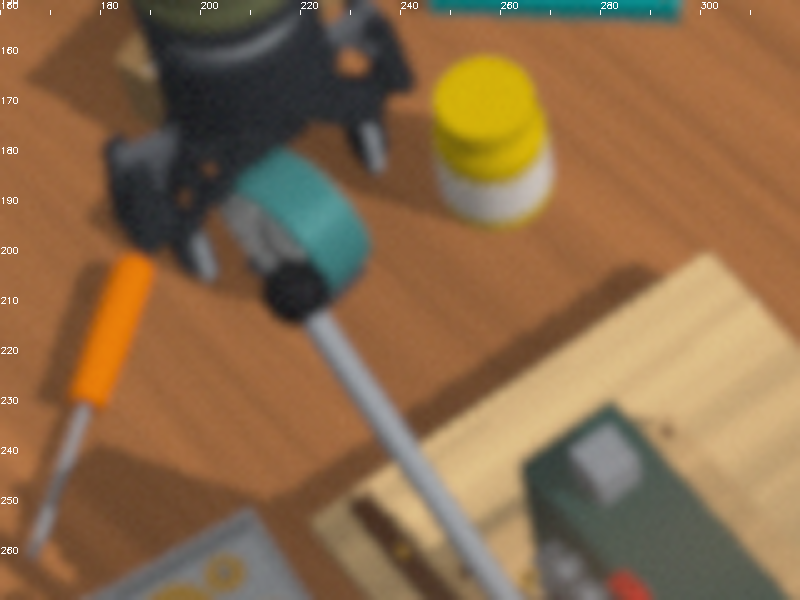

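View pics/t19.png

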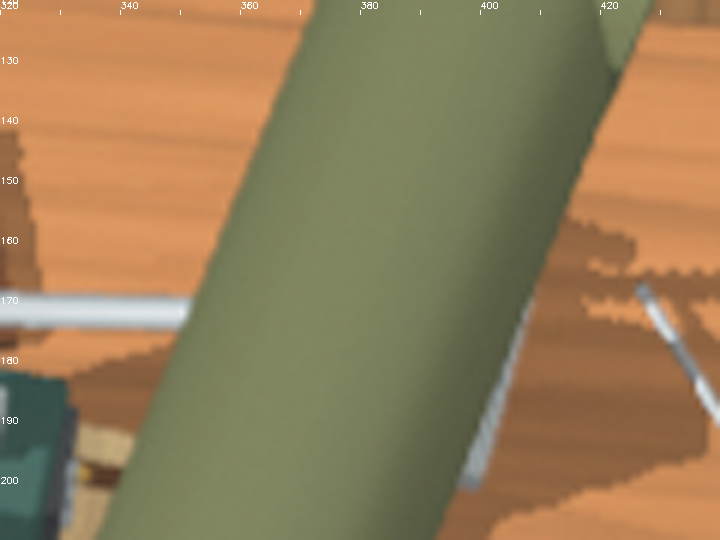

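apply_moves([
  [[0.5,-0.2,0,0,1],[0.7,0,0,0,1],[0.7,0,0,0,1],[0.6,0,0,0,1],[0.4,0,0,0,1],[0.3,0,0,0,1],[0,0,0,0,1]],
])

```text
time_s: 25.2
tcp_pos: [0.6706, -0.1409, 0.2814]
tool_rot: [0.096, 1.57, -0.096]
wrist_force: [-0.5, 0.1, 0.3]
grip_width: 0.0857
```

```bash
python3 - <<'E'
from h import *
s,R=st(); to([66.4,-156,280])
snap("scene","s20",(160,150,280,240),6)
E
```

```text
t 25.2 press [  65.8 -155.6  281.4] F [-0.5  0.   0.3] toolz-yaw rel press x 0.3 xz -1.000 grip 85.7
to [66.4, -156, 280] units [ 0.06 -0.02  0.02]
```

View pics/s20.png

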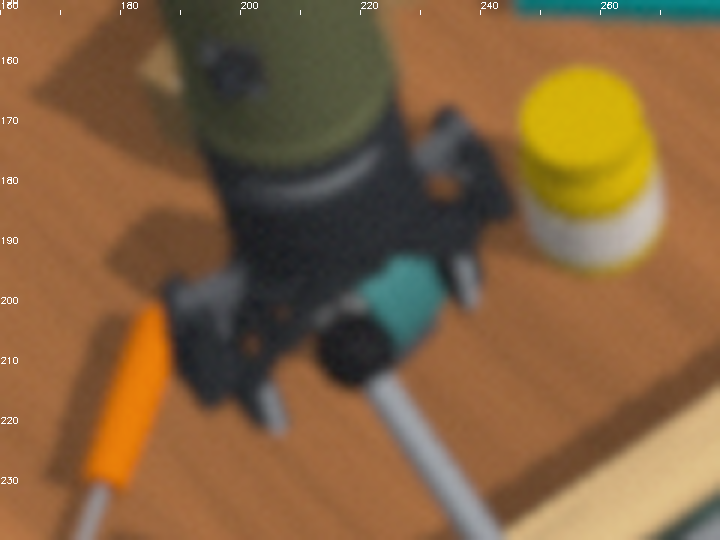

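apply_moves([
  [[0,0,0,0,-1],[0,0,0,0,-1],[0,0,0,0,-1],[0,0,0,0,-1],[0,0,0,0,-1],[0,0,0,0,-1]],
])

```text
time_s: 25.85
tcp_pos: [0.6738, -0.1418, 0.2841]
tool_rot: [0.095, 1.561, -0.097]
wrist_force: [6.6, -1.3, 0.8]
grip_width: 0.0312
```

```bash
python3 - <<'E'
from h import *
s,R=st()
snap("scene","s21",(160,150,280,240),6)
piv=np.array([31,208]); 
y0,z0=w2p(s["tcp_pos"])[1:]
for th in (0,.1,.2,.3,.4,.5,.6,.7,.8,.9,.95,1.0):
    a=.47-th; print(th,round((-210*np.cos(a)+210*np.cos(.47))/25,2),round((210*np.sin(a)-210*np.sin(.47))/25,2))
E
```

```text
t 25.9 press [  69.1 -156.   284.1] F [ 6.8 -0.5  0.8] toolz-yaw rel press x 0.3 xz -1.000 grip 31.2
0 0.0 0.0
0.1 -0.34 -0.77
0.2 -0.61 -1.56
0.3 -0.79 -2.38
0.4 -0.89 -3.22
0.5 -0.91 -4.06
0.6 -0.84 -4.89
0.7 -0.69 -5.72
0.8 -0.46 -6.53
0.9 -0.15 -7.31
0.95 0.04 -7.68
1.0 0.24 -8.05
```

View pics/s21.png

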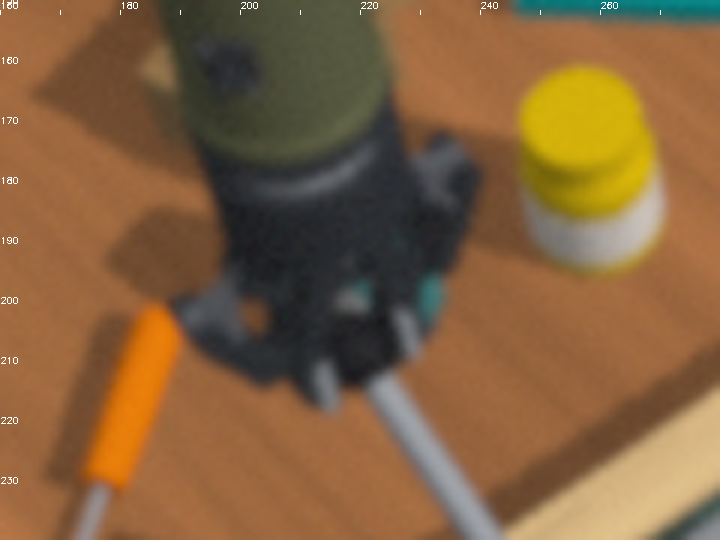

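apply_moves([
  [[0.38,-0.18,0.13,0,-1],[0.39,-0.16,0,0,-1],[0.39,-0.14,0,0,-1],[0.4,-0.13,0,0,-1],[0.41,-0.1,0,0,-1],[0.41,-0.08,0,0,-1],[0,0,0,0,-1]],
])

```text
time_s: 26.6
tcp_pos: [0.6708, -0.1664, 0.222]
tool_rot: [0.096, 1.569, -0.105]
wrist_force: [-1.0, -6.8, 4.8]
grip_width: 0.0311
```

```bash
python3 - <<'E'
from h import *
s,R=st()
snap("scene","s22",(160,150,320,270),5)
E
```

```text
t 26.6 press [  69.2 -180.8  222. ] F [-0.1 -6.8  4.8] toolz-yaw rel press x -0.0 xz -1.000 grip 31.1
```

View pics/s22.png

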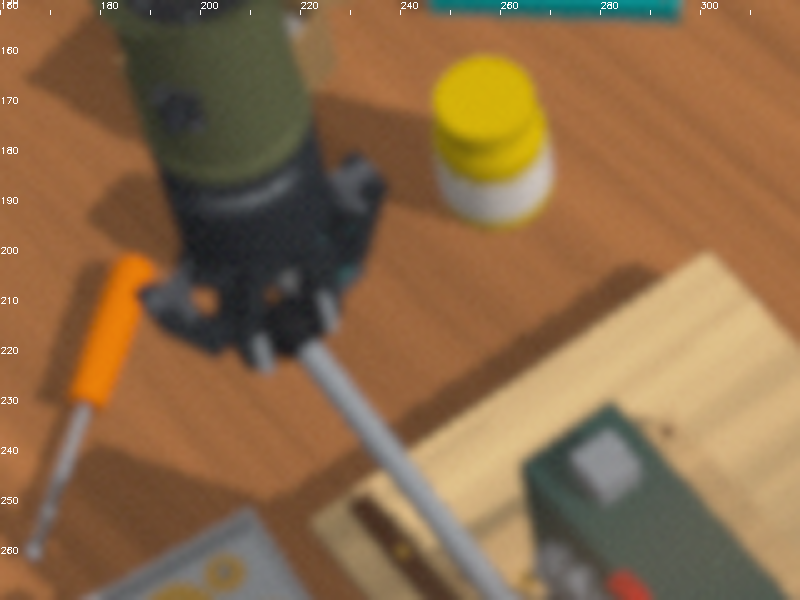

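apply_moves([
  [[0.42,-0.15,0,0,-1],[0.42,-0.12,0,0,-1],[0.42,-0.06,0,0,-1],[0.42,-0.02,0,0,-1],[0,0,0,0,-1]],
])

```text
time_s: 27.15
tcp_pos: [0.6701, -0.173, 0.1792]
tool_rot: [0.094, 1.569, -0.1]
wrist_force: [-3.9, -5.1, 4.1]
grip_width: 0.031
```

```bash
python3 - <<'E'
from h import *
s,R=st()
E
```

```text
t 27.1 press [  69.3 -187.5  179.2] F [-3.2 -5.6  4.1] toolz-yaw rel press x 0.2 xz -1.000 grip 31.0
```

apply_moves([
  [[0.4,-0.05,0,0,-1],[0.4,0,0,0,-1],[0.4,0.02,0,0,-1],[0.4,0.05,0,0,-1],[0,0,0,0,-1]],
])

```text
time_s: 27.65
tcp_pos: [0.67, -0.1725, 0.139]
tool_rot: [0.096, 1.569, -0.102]
wrist_force: [-0.2, -6.0, 1.9]
grip_width: 0.0309
```

```bash
python3 - <<'E'
from h import *
s,R=st()
snap("scene","s23",(160,170,320,290),5)
E
```

```text
t 27.6 press [  69.2 -187.   139. ] F [ 0.6 -6.   1.9] toolz-yaw rel press x 0.1 xz -1.000 grip 30.9
```

View pics/s23.png

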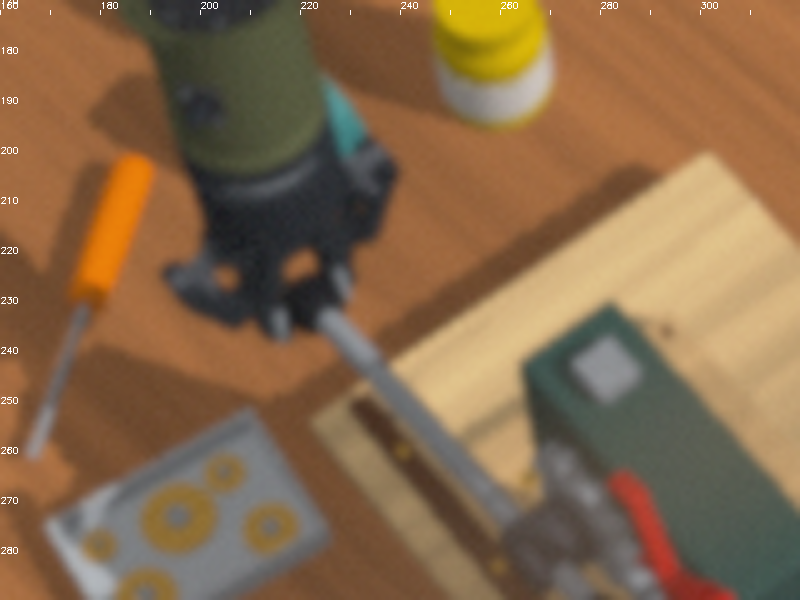

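apply_moves([
  [[0.3,0,0,0,-1],[0.3,0.05,0,0,-1],[0.3,0.05,0,0,-1],[0,0,0,0,-1]],
])

```text
time_s: 28.1
tcp_pos: [0.6684, -0.1813, 0.1166]
tool_rot: [0.089, 1.568, -0.118]
wrist_force: [-2.1, -22.3, -2.2]
grip_width: 0.0004
```

```bash
python3 - <<'E'
from h import *
print(proj("scene",p2w([69,-182,158])),proj("scene",p2w([69,-182,168])))
s,R=st()
E
```

```text
[220.59005069 231.13217153] [220.04124127 229.26165905]
t 28.1 press [  68.7 -196.   116.6] F [  0.7 -22.4  -2.2] toolz-yaw rel press x -0.2 xz -1.000 grip 0.4
```

```bash
python3 - <<'E'
from h import *
s,R=st()
snap("scene","s24",(160,170,320,290),5)
snap("top","t24",(300,130,440,235),5)
E
```

```text
t 28.1 press [  68.7 -196.   116.6] F [  0.7 -22.4  -2.2] toolz-yaw rel press x -0.2 xz -1.000 grip 0.4
```

View pics/s24.png

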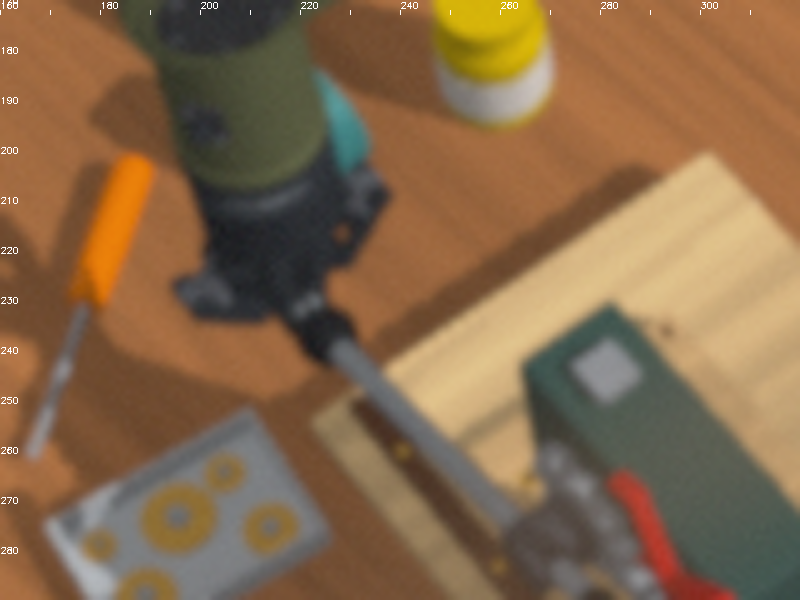

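View pics/t24.png

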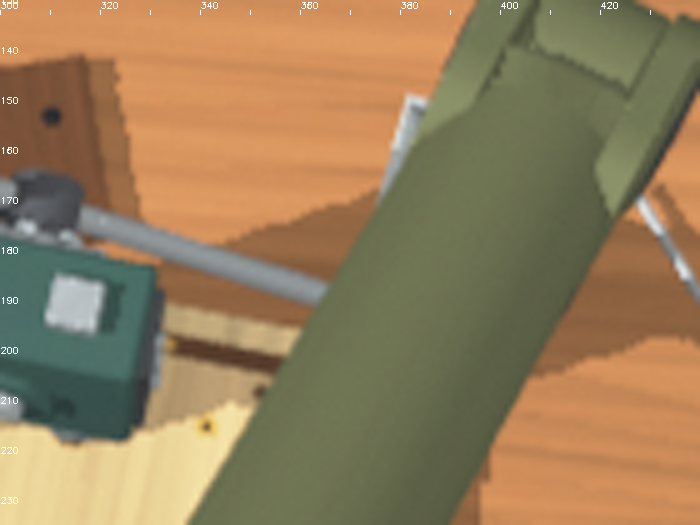

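apply_moves([
  [[0,-1,0,0,-1],[0,-1,0,0,-1],[-0.5,-1,0,0,-1],[-1,-0.3,0,0,-1],[-1,0,0,0,1],[-1,0,0,0,1],[-1,0,0,0,1],[-1,0,0,0,1],[-1,0,0,0,1],[-1,0,0,0,1],[-1,0,0,0,1],[-1,0,0,0,1]],
])

```text
time_s: 29.4
tcp_pos: [0.6622, -0.2471, 0.3553]
tool_rot: [0.096, 1.569, -0.092]
wrist_force: [-0.3, -0.4, 0.3]
grip_width: 0.0854
```

```bash
python3 - <<'E'
from h import *
s,R=st()
snap("scene","s25",(160,170,320,290),5)
snap("top","t25",(300,130,440,235),5)
E
```

```text
t 29.4 press [  70.9 -261.9  355.3] F [-0.2 -0.4  0.3] toolz-yaw rel press x 0.4 xz -1.000 grip 85.4
```

View pics/s25.png

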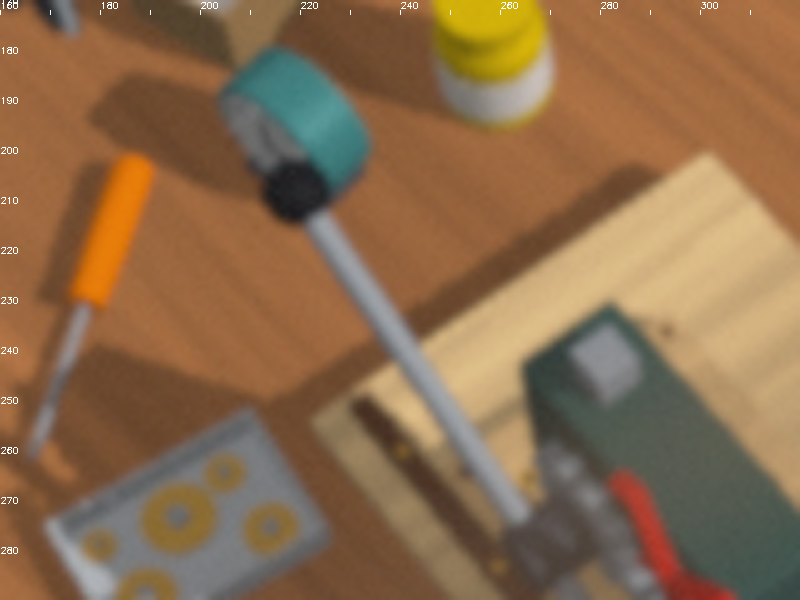

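View pics/t25.png

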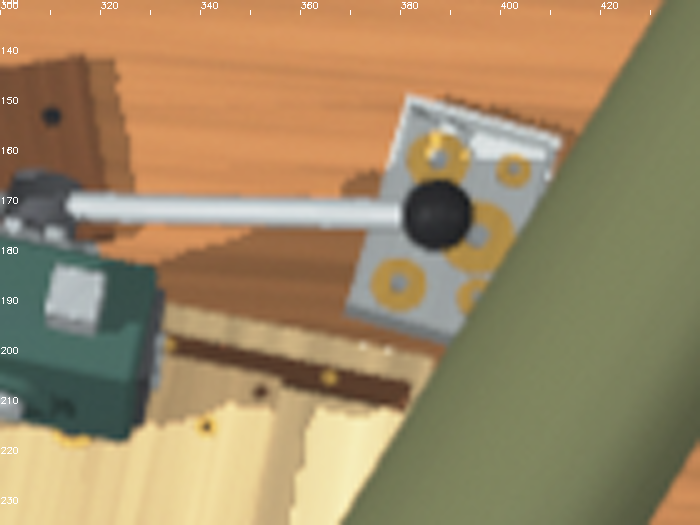

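```bash
python3 - <<'E'
from h import *
c={}
for n,f,b,th in (("scene","s25",(205,195,232,222),60),("top","t25",(377,160,398,186),60)):
    im=cv2.imread(f"pics/{f}_full.png"); x0,y0,x1,y1=b
    m=(im[y0:y1,x0:x1].max(2)<th).astype(np.uint8)
    k,l,stt,ce=cv2.connectedComponentsWithStats(m); i=1+stt[1:,4].argmax()
    cn=cv2.findContours((l==i).astype(np.uint8),0,1)[0][0]
    (cx,cy),r=cv2.minEnclosingCircle(cn); print(n,ce[i]+[x0,y0],cx+x0,cy+y0,r,stt[i]); c[n]=np.array([cx+x0,cy+y0])
p,e=tri(c["scene"],c["top"]); print(w2p(p),e)
E
```

```text
scene [218.56880734 207.66055046] 218.9736843109131 207.07894706726074 6.325202941894531 [  8   7  13  12 109]
top [387.21969697 172.41666667] 387.5 172.5 6.670932292938232 [  4   6  13  14 132]
[  66.1 -155.8  309. ] 0.001559447112829782
```

apply_moves([
  [[0,0.6,0,0,-1],[0,0.9,-0.05,0,-1],[0,0.9,-0.05,0,-1],[0,0.9,-0.05,0,-1],[0,0.6,0,0,-1],[0,0.25,0,0,-1],[0,0,0,0,-1],[0,0,0,0,-1]],
])

```text
time_s: 30.3
tcp_pos: [0.6698, -0.1465, 0.3557]
tool_rot: [0.096, 1.569, -0.098]
wrist_force: [-0.1, -0.6, -0.3]
grip_width: -0.0002
```

```bash
python3 - <<'E'
from h import *
s,R=st(); to([67.5,-158,330])
snap("scene","s26",(160,150,280,240),6)
E
```

```text
t 30.3 press [  65.6 -161.2  355.7] F [ 0.  -0.6 -0.3] toolz-yaw rel press x 0.2 xz -1.000 grip -0.2
to [67.5, -158, 330] units [1.03 0.13 0.08]
```

View pics/s26.png

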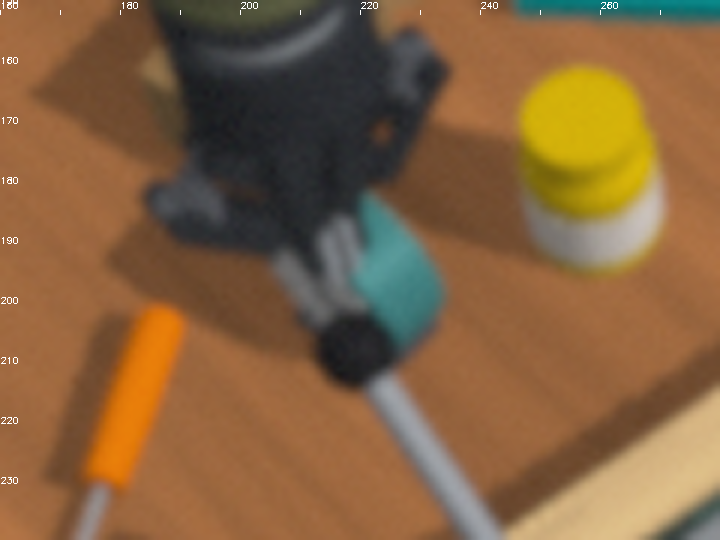

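apply_moves([
  [[0.5,0.1,0.08,0,-1],[0.5,0,0,0,-1],[0.2,0,0,0,-1],[0.2,0,0,0,-1],[0,0,0,0,-1]],
])

```text
time_s: 30.85
tcp_pos: [0.672, -0.1432, 0.32]
tool_rot: [0.096, 1.57, -0.096]
wrist_force: [0.3, -0.2, -1.0]
grip_width: 0.0003
```

```bash
python3 - <<'E'
from h import *
s,R=st()
E
```

```text
t 30.9 press [  67.4 -157.6  320. ] F [ 0.3 -0.2 -1. ] toolz-yaw rel press x 0.3 xz -1.000 grip 0.3
```

apply_moves([
  [[0.38,-0.18,0,0,-1],[0.39,-0.16,0,0,-1],[0.39,-0.14,0,0,-1],[0.4,-0.13,0,0,-1],[0,0,0,0,-1]],
])

```text
time_s: 31.35
tcp_pos: [0.6695, -0.1597, 0.2803]
tool_rot: [0.097, 1.571, -0.098]
wrist_force: [-0.1, -2.7, 3.4]
grip_width: 0.0001
```

```bash
python3 - <<'E'
from h import *
s,R=st()
snap("scene","s27",(160,150,280,240),6)
E
```

```text
t 31.4 press [  67.1 -174.3  280.3] F [ 0.2 -2.7  3.4] toolz-yaw rel press x 0.2 xz -1.000 grip 0.1
```

View pics/s27.png

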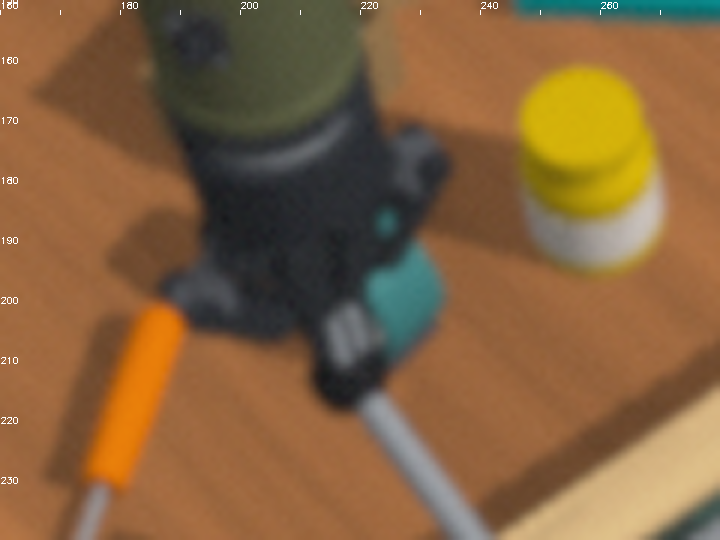

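apply_moves([
  [[0.41,-0.06,0,0,-1],[0.41,-0.05,0,0,-1],[0.42,-0.04,0,0,-1],[0.42,-0.04,0,0,-1],[0.42,-0.02,0,0,-1],[0.42,0,0,0,-1],[0,0,0,0,-1]],
])

```text
time_s: 32.1
tcp_pos: [0.6691, -0.1627, 0.2172]
tool_rot: [0.097, 1.572, -0.095]
wrist_force: [-1.2, -0.7, 3.1]
grip_width: -0.0002
```

```bash
python3 - <<'E'
from h import *
s,R=st()
snap("scene","s28",(160,160,280,250),6)
E
```

```text
t 32.1 press [  67.  -177.4  217.2] F [-1.1 -0.9  3.1] toolz-yaw rel press x 0.3 xz -1.000 grip -0.2
```

View pics/s28.png

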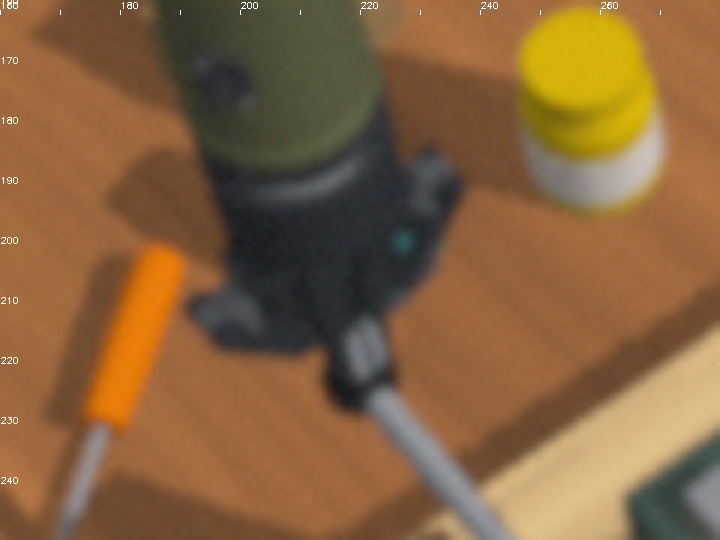

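apply_moves([
  [[0.4,0.03,0,0,-1],[0.4,0.04,0,0,-1],[0.4,0.06,0,0,-1],[0.4,0.08,0,0,-1],[0,0,0,0,-1]],
])

```text
time_s: 32.65
tcp_pos: [0.6699, -0.1571, 0.1774]
tool_rot: [0.096, 1.571, -0.095]
wrist_force: [-0.5, -0.7, 2.9]
grip_width: 0.0001
```

```bash
python3 - <<'E'
from h import *
s,R=st()
E
```

```text
t 32.6 press [  67.2 -171.7  177.4] F [-0.4 -0.8  2.9] toolz-yaw rel press x 0.3 xz -1.000 grip 0.1
```

apply_moves([
  [[0.35,0.07,0,0,-1],[0.35,0.1,0,0,-1],[0,0,0,0,-1]],
])

```text
time_s: 32.95
tcp_pos: [0.6706, -0.1532, 0.1604]
tool_rot: [0.096, 1.57, -0.095]
wrist_force: [-0.6, -1.1, 2.7]
grip_width: -0.0001
```

apply_moves([
  [[0.3,0.1,0,0,-1],[0.2,0.08,0,0,-1],[0,0,0,0,-1]],
])

```text
time_s: 33.25
tcp_pos: [0.6716, -0.1495, 0.1489]
tool_rot: [0.096, 1.569, -0.096]
wrist_force: [-0.8, -1.2, 2.0]
grip_width: 0.0001
```

```bash
python3 - <<'E'
from h import *
s,R=st()
snap("scene","s29",(170,170,330,290),5)
snap("top","t29",(250,130,410,250),5)
E
```

```text
t 33.2 press [  67.8 -163.9  148.9] F [-0.7 -1.3  2. ] toolz-yaw rel press x 0.3 xz -1.000 grip 0.1
```

View pics/s29.png

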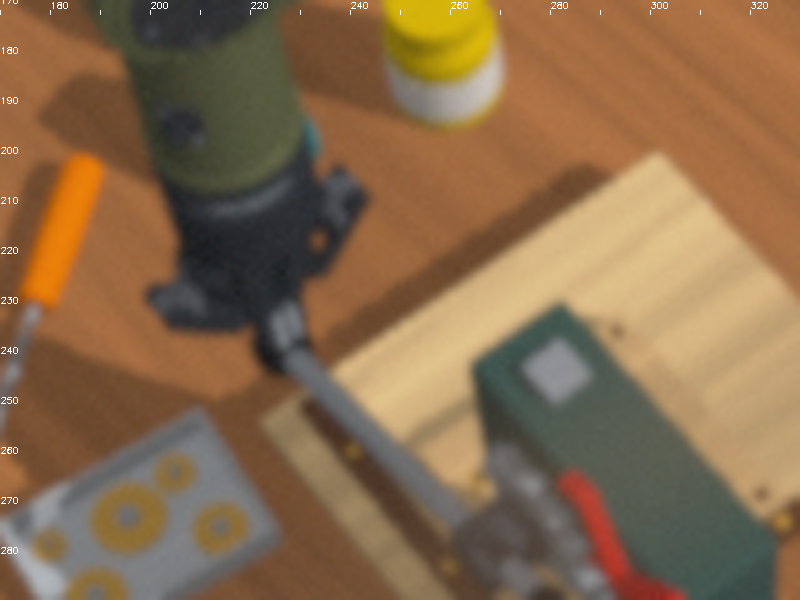

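View pics/t29.png

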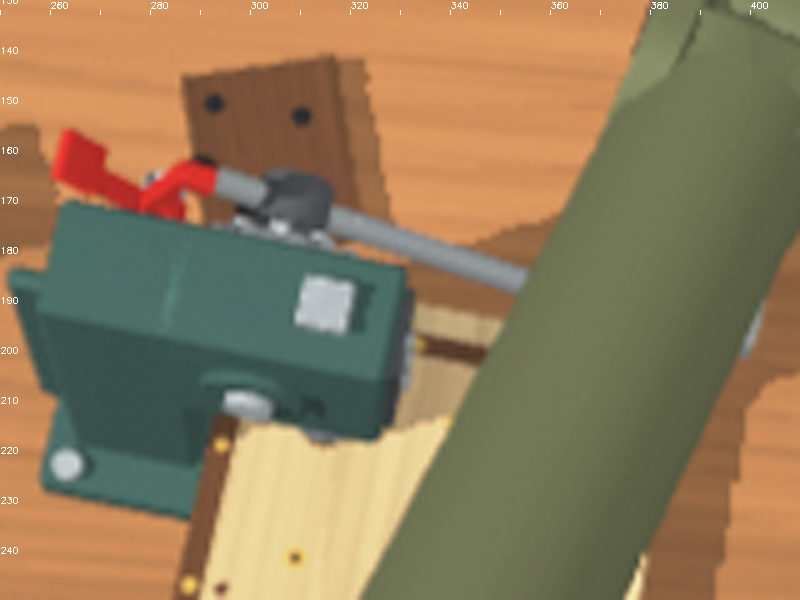

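apply_moves([
  [[0.2,0.09,0,0,-1],[0.2,0.09,0,0,-1],[0,0,0,0,-1]],
])

```text
time_s: 33.65
tcp_pos: [0.6722, -0.1445, 0.1388]
tool_rot: [0.096, 1.569, -0.095]
wrist_force: [-0.1, -3.2, 3.2]
grip_width: -0.0001
```

apply_moves([
  [[0.15,0.06,0,0,-1],[0.15,0.06,0,0,-1],[0,0,0,0,-1]],
])

```text
time_s: 33.95
tcp_pos: [0.6725, -0.1418, 0.1314]
tool_rot: [0.096, 1.569, -0.096]
wrist_force: [0.5, -2.2, 3.2]
grip_width: 0.0003
```

```bash
python3 - <<'E'
from h import *
s,R=st()
E
```

```text
t 34.0 press [  67.8 -156.2  131.4] F [ 0.8 -2.1  3.2] toolz-yaw rel press x 0.3 xz -1.000 grip 0.3
```

apply_moves([
  [[0.12,0.06,0,0,-1],[0.12,0.06,0,0,-1],[0,0,0,0,-1]],
])

```text
time_s: 34.25
tcp_pos: [0.6728, -0.1391, 0.1256]
tool_rot: [0.096, 1.569, -0.096]
wrist_force: [-0.6, -2.1, 3.9]
grip_width: -0.0001
```

apply_moves([
  [[0.1,0.05,0,0,-1],[0.1,0.05,0,0,-1],[0,0,0,0,-1]],
])

```text
time_s: 34.55
tcp_pos: [0.6731, -0.1375, 0.1218]
tool_rot: [0.096, 1.568, -0.097]
wrist_force: [-3.1, -2.6, 7.5]
grip_width: -0.0001
```

```bash
python3 - <<'E'
from h import *
s,R=st()
snap("scene","s30",(170,170,330,290),5)
E
```

```text
t 34.5 press [  67.8 -151.9  121.8] F [-2.7 -3.   7.5] toolz-yaw rel press x 0.3 xz -1.000 grip -0.1
```

View pics/s30.png

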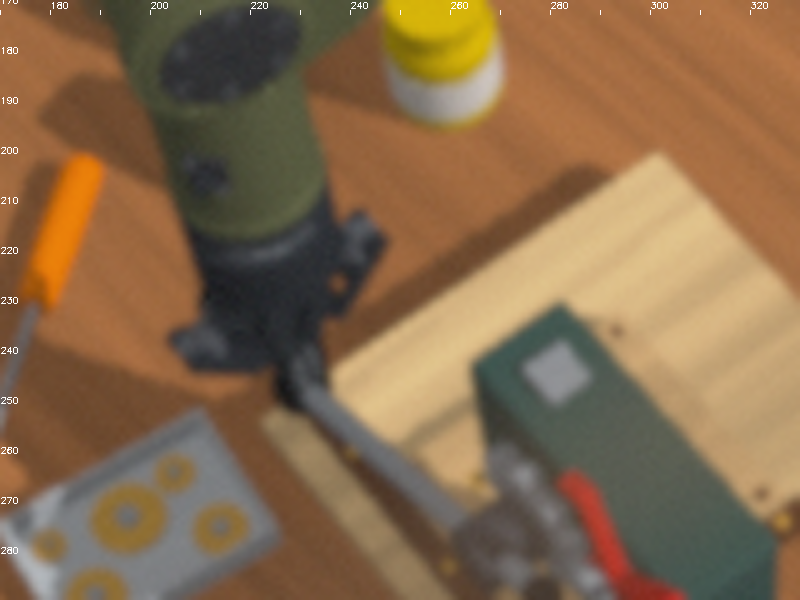

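apply_moves([
  [[0.1,0.02,0,0,-1],[0.1,0.02,0,0,-1],[0,0,0,0,-1]],
])

```text
time_s: 34.9
tcp_pos: [0.6734, -0.1359, 0.1181]
tool_rot: [0.096, 1.568, -0.096]
wrist_force: [-4.6, -1.4, 13.7]
grip_width: -0.0001
```

apply_moves([
  [[0.1,0,0,0,-1],[0.1,0,0,0,-1],[0,0,0,0,-1]],
])

```text
time_s: 35.2
tcp_pos: [0.6737, -0.1343, 0.1144]
tool_rot: [0.098, 1.567, -0.093]
wrist_force: [-6.2, 0.2, 19.7]
grip_width: -0.0004
```

```bash
python3 - <<'E'
from h import *
s,R=st()
snap("scene","s31",(190,190,310,280),6)
snap("top","t31",(250,130,410,250),5)
E
```

```text
t 35.2 press [  68.  -148.6  114.4] F [-6.2 -0.6 19.7] toolz-yaw rel press x 0.3 xz -1.000 grip -0.4
```

View pics/s31.png

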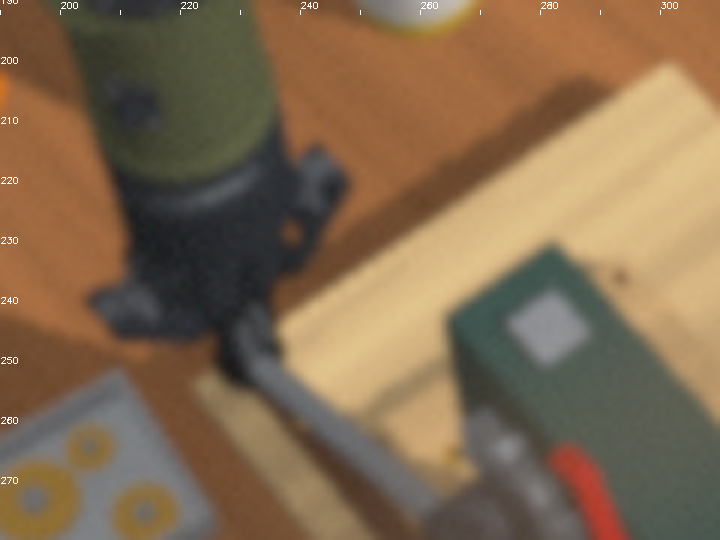

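View pics/t31.png

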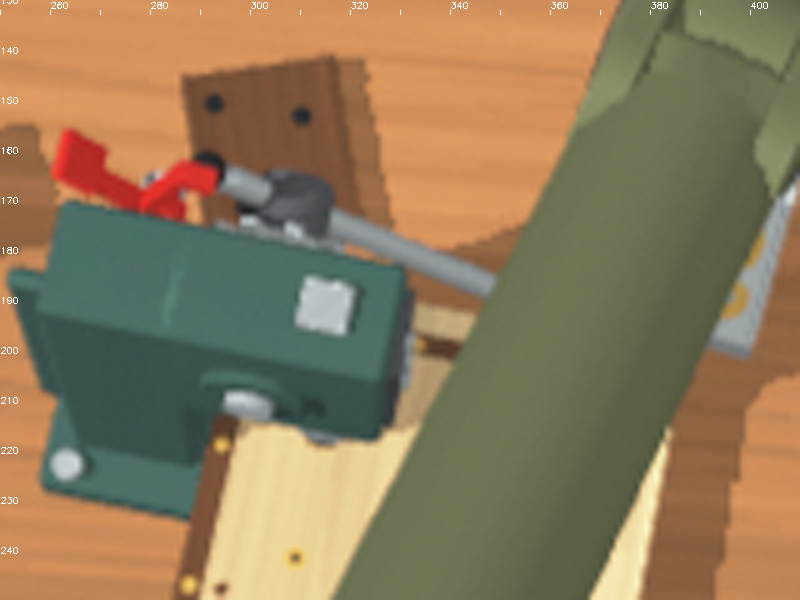

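```bash
python3 - <<'E'
from h import *
for th in (.85,.9,.95,1.0,1.05,1.1):
    a=.47-th; q=[67.5,31-210*np.cos(a),208+210*np.sin(a)]
    print(th,np.round(q,1),proj("scene",p2w(q)).round(1),proj("scene",p2w([67.5,31-110*np.cos(a),208+110*np.sin(a)])).round(1))
E
python3 - <<'E'
import cv2
im=cv2.imread('pics/s31_full.png')[225:285,215:285]
cv2.imwrite('pics/s31b.png',cv2.resize(im,None,fx=10,fy=10,interpolation=cv2.INTER_CUBIC))
E
```

```text
0.85 [  67.5 -164.   130.1] [226.3 240.5] [244.9 258.5]
0.9 [  67.5 -159.9  120.5] [227.7 243.3] [245.6 260. ]
0.95 [  67.5 -155.3  111. ] [229.1 246.1] [246.4 261.5]
1.0 [  67.5 -150.2  101.8] [230.6 249. ] [247.2 263.1]
1.05 [  67.5 -144.7   92.9] [232.2 252. ] [248.  264.7]
1.1 [  67.5 -138.7   84.3] [233.9 254.9] [248.9 266.3]
```

View pics/s31b.png

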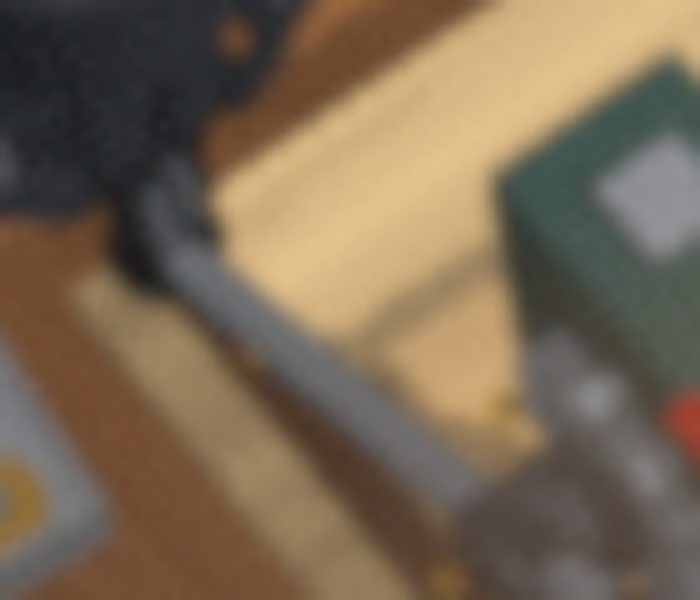

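apply_moves([
  [[0,0,0,0,-1],[0,0,0,0,-1],[0,0,0,0,-1],[0,0,0,0,-1],[0,0,0,0,-1],[0,0,0,0,-1],[0,0,0,0,-1],[0,0,0,0,-1],[0,0,0,0,-1],[0,0,0,0,-1]],
])

```text
time_s: 36.3
tcp_pos: [0.6737, -0.1344, 0.1145]
tool_rot: [0.098, 1.567, -0.093]
wrist_force: [-7.7, 2.0, 19.0]
grip_width: 0.0003
```

```bash
python3 - <<'E'
from h import *
s,R=st()
a=cv2.imread("pics/scene0.png").astype(int)
im=manip.read_camera("scene")[:,:,::-1]; cv2.imwrite("pics/s32.png",im)
E
```

```text
t 36.3 press [  68.  -148.7  114.5] F [-7.9  1.  19. ] toolz-yaw rel press x 0.3 xz -1.000 grip 0.3
```

View pics/s32.png

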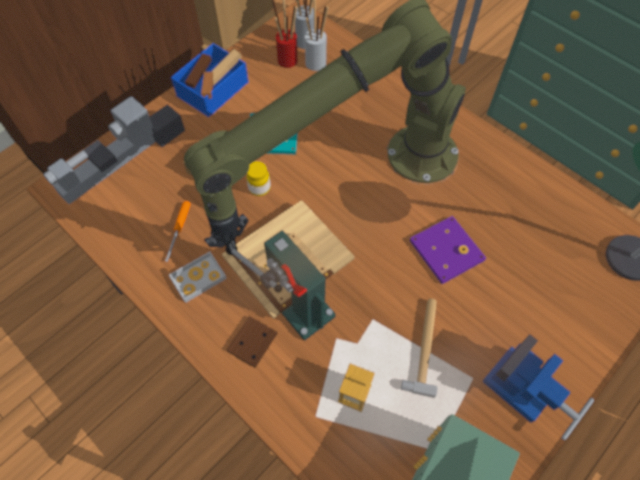

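```bash
python3 - <<'E'
from h import *
manip.sign_off(); st()
E
```

```text
the job is handed in; nothing more can be done
the job is handed in; nothing more can be done
```

The job is handed in: the plate is in the corner, the catch is back, and the lever is held down with about 19 N on the knob.

- **Plate:** With the catch still on, I pushed it against the side fence (about 20 N), then the back fence (about 19 N). A second push on the side fence (17 N) did not move it. In the top picture its edge measured square to the press within 0.2°, though about 3 mm from its calculated place. I put that down to calibration, since it was hard against both fences.
- **Catch:** It is flipped fully back; I measured the tab at the position for about 1.3 rad.
- **Lever:** My first attempt, pinching the knob, slipped off at about 0.8 rad and the lever sprang up. I then pressed the knob down from above with the fingers shut.
- **Bush:** The force stayed around 3–4 N on the way down and rose steadily only from about 0.97 rad to 20 N at about 1.0 rad. It then stayed steady for over a second. I take that as the bush fully home, but I could not see it directly because the head hides it. The final angle is also slightly past the expected 0.95 rad, which I put down to give under load.
- **Bench:** In the last picture the things still in view look to be where they were. The arm hid some of them, including the alarm clock and carton. The job took about 36 s of the 72 s allowed.

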